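Put the worktop samples back in their tray and pin them down

ROBOT

A 6-joint arm with a two-finger parallel gripper is mounted at the origin on the work surface. World frame = base frame: x ahead of the robot, y to its left, z up, the work surface at z = 0. Lengths are in m, angles in degrees, forces in N, time in s.
With the tool pointing down it reaches from about 0.375 to 0.9 m from the base axis. Payload 3.1 kg.
Tool frame: the origin (TCP) lies on the centre line of the jaws, within the pads' length; the fingertips stand 8 mm ahead of it and the grasp point (between the pads) lies 11 mm behind it; y points along the fingers, x is the direction in which the jaws open and shut, and the axes are right-handed (so a half turn about y gives the same grasp; the last joint's range is limited). The gripper opens to 87 mm and grips with 3 to 60 N. Pads are 19 mm wide; open, the fingers measure 117 mm over their backs; the gripper's body (75 mm by 190 mm) begins 51 mm behind the grasp point.
Start: joints at [64.2, 30.224, 82.088, -0, 67.689, -10.227], TCP at [0.168, 0.602, 0.231] pointing down, gripper open.
Joint ranges: [-176.69, 176.69], [-43.24, 126.21], [12.49, 139.97], [-82, 262], [0, 151.66], [-163.58, 163.58]. Speed limits (degrees/s): [159.86, 159.86, 180, 180, 180, 180].

INTERFACE

Orientations are given as a 3x3 rotation matrix whose columns are the frame's x, y, z axes.
In Python, from rig import read_state, imaging, job, spotter gives the robot as it stands.
- The arm moves only by the tool apply_moves, never from a script. Its argument "steps" is a list of rows, each an object of numbers: "x", "y", "z": the shift along the world's x, y, z in mm; "spin": the turn about the world's z in rad. In form: [{"x": .., "y": .., "z": .., "spin": ..}, ...]. A call has 1 to 12 rows; each row shifts and turns the pose as measured when the row begins; what a row does not reach is not made up. A row lasts 1/10 s, in which the tool goes at most 50 mm and 8.59 degrees, less where a joint would pass 70% of its speed; a pose out of reach is approached as far as the arm can. A call is refused whole if a number of a shift passes 50 or a number of a turn 0.15, either way. A call with a gripper value outside its range is refused whole. "grip" is the finger opening in mm, from 0 to 87, set as the call begins (left out, the last holds). The fingers move at their own pace and stop on an object; the grip force is fixed at half the most. Time passes only in rows, so rows that do not move let the fingers close. It gives the time, the measured TCP pose, the force and the opening at its end, in the units of the state.
- read_state(): the state, without advancing time (a new reading comes with each control period).
- imaging.capture(name): name is "scene" or "side" or "wrist"; returns the picture (384x512x3 uint8, red, green, blue); there is no depth.
- imaging.camera_params(name): a dict with "fov_y" (degrees; the focal length in pixels is half the picture's height over the tangent of half this angle, whatever the lens; pixels are square), "cx", "cy" (the principal point, pixels), "R" (3x3) and "t" (3): a world point X has camera coordinates R X + t. Camera axes: x right, y down, z forward; pixel columns grow to the right and rows downward; lengths in m; the calibration is good to about 2 mm. A picture is of the moment at which its call begins: read the wrist's pose just before it. camera_params takes no time and is no camera call; for the wrist camera it gives the pose at the moment of the call.
- job.hand_in(): hands the job in, once; it reports no verdict.
Trained networks look in the newest picture that a camera, given by its name, has taken for a name from the list of things; names that differ only in an ending like _2 or _b are one class to them, and where a whole thing is asked for, a point or a joint stands for the part that bears it (a point fixed in the world has none). Each returns a list of dicts, best first, with "score" (0 to 1); they miss things now and then, are a little off and sometimes report something else, mostly with a low value. They report only what shows in the picture. A call takes as long as a camera call. They do not tell look-alikes from the thing itself.
- spotter.cut_out(name, camera): "mask" (384x512 bool, what is visible of it) and "rect" ([left, top, width, height] in pixels, round what is visible of it).
The state is a dict: "time_s": time; "joint_positions": joint angles; "qvel": joint speeds; "tau": joint torques, N m; "position": TCP position; "tcp_rot": TCP orientation; "force": force on the tool from outside, world axes, zero at the start; "moment": the same for the moment, N m; "opening": opening from 0.0 (shut) to 1.0 (fully open).
Only numpy, scipy, OpenCV 4.12 (cv2) and the standard library are available. Lean on these libraries where they do the work, as an engineer would, in place of code of your own. Each camera call takes 0.05 s, during which the arm holds its last target.

TASK

Put the pile of three worktop samples from the sloped stand back in the wooden sample tray: one end tucked under the tray's lip and the pile lying flat on the tray floor, square and in the same order. Then guide the keeper bar's hole down over the tray's rod until the bar rests on the pile, lying along it, and only then let go. Leave the other things on the counter standing where they are.

Things in the scene. Friction and masses are not known exactly. Their poses are not given: they have to be found in the camera images.
- stand: fixed black sloped display stand, 130 mm long, 44 mm wide (narrower than the samples, so fingers pass down beside it). Origin on the counter under its middle; x level from its low to its high end, z up. The slope rises 28 degrees towards +x; a ledge at the low end, square to the slope and 30 mm high, stops the pile.
- slab_low_c (a point): centre of the bottom sample (stone), a loose slab 110 x 56 x 10 mm, about 0.12 kg. x along its length (up the slope at the start), y across, z square to its face (at the start leaning 28 degrees from vertical towards the stand's low end). The three slabs are alike, flush and not joined; squeezed across their 56 mm width at mid height they come as one.
- slab_mid_c (a point): centre of the middle sample (wood), also the centre of the pile (110 x 56 x 30 mm); axes as the bottom one.
- slab_top_c (a point): centre of the top sample (white laminate); same size and axes as the bottom one.
- tray: fixed wooden sample tray. Origin on the counter under the middle of the pile's place; x level from the lip end to the rod end, y across, z up. Inside 116 mm long (x -58 to 58 mm), 61 mm wide; floor 6 mm above the counter. At x = 58 a low end wall, 6 mm thick, 10 mm above the floor. Sides: only corner cheeks at |x| 40 to 58 mm, 20 mm above the floor, flared at the top; open between for fingers.
- lip (a point): middle of the inner lower edge of the tray's lip, at x = -46 mm, y = 0, z = 43 mm in the tray's frame (37 mm above the floor). The lip is 5 mm thick, reaches 12 mm inwards from the tall end wall (inner face x = -58 mm) over the full width: the pile can only go in with this end low and the other end raised, then swing down. Axes as the tray.
- rod_top (a point): top of the tray's fixed upright steel rod, at x = 95 mm, y = 0, z = 136 mm in the tray's frame. Rod 12 mm in diameter, its last 12 mm tapering to 6 mm. Axes as the tray.
- keeper_grip (a point): grip point in the keeper bar, a loose dark steel bar (0.3 kg) flat on the counter: 24 mm wide, 8 mm thick, from 41 mm behind to 98 mm ahead of this point. On it a black handle block 40 mm long, 24 mm wide, up to 48 mm above the underside; this point is in it, 28 mm above the underside. x along the bar to its holed end, y across, z up. Seated, its underside is 36 mm above the counter.
- keeper_hole (a point): centre of the keeper bar's hole at its underside, 80 mm along x from the grip point and 28 mm below it. Hole 16 mm in diameter, right through a square block 36 x 36 mm, 20 mm high. Axes as the keeper.
- shaker: bystander, to be left alone: glass shaker with a steel cap, 40 mm across, 85 mm tall; origin at the centre of its underside.
- bean_jar: bystander, to be left alone: amber glass jar with a black lid, 52 mm across, 100 mm tall; origin at the centre of its underside.
- mug: bystander, to be left alone: white mug, 76 mm across, 90 mm tall; origin at the centre of its underside.
- spare_lid: bystander, to be left alone: black round lid with a stub knob, 52 mm across, 24 mm tall; origin at the centre of its underside.
- bowl: bystander, to be left alone: steel bowl, 130 mm across, 55 mm tall; origin at the centre of its underside.
- syrup: bystander, to be left alone: green glass bottle, 64 mm across, 210 mm tall; origin at the centre of its underside.
Not all that is in view belongs to the job. Leave any pink or turquoise look-alike of the part that bears keeper_grip alone.

How it is judged (in metres and radians):
On the way, in this order (a step that is already met when the one before it is completed fails the run):
1. the three samples lie flat in the tray, in order, one end under the lip (x of slab_low_c in the frame of tray between -0.007 and 0.007 m and y of slab_low_c in the frame of tray between -0.007 and 0.007 m and z of slab_low_c in the frame of tray between 0.008 and 0.014 m and angle between each of slab_low_c, slab_mid_c, slab_top_c's own z axis and vertical below 0.06 rad and angle between the x axis of each of slab_low_c, slab_mid_c, slab_top_c and the x axis of tray, either way round below 0.12 rad and x of slab_mid_c in the frame of tray between -0.007 and 0.007 m and y of slab_mid_c in the frame of tray between -0.007 and 0.007 m and z of slab_mid_c in the frame of tray between 0.018 and 0.024 m and x of slab_top_c in the frame of tray between -0.007 and 0.007 m and y of slab_top_c in the frame of tray between -0.007 and 0.007 m and z of slab_top_c in the frame of tray between 0.028 and 0.034 m), for 0.2 s.
2. the keeper bar, still held, has been lowered over the rod to within 12 mm of its seat on the pile (horizontal distance between keeper_hole and rod_top below 0.006 m and z of keeper_hole in the frame of tray between 0.032 and 0.048 m and contact force between the fingers and keeper above 0.5 N), for 0.05 s.
At the end, for the whole second after the job is handed in: Samples flat in the tray (3 deg), in order, each within 7 mm of centre, 3 mm of its resting height, 7 deg of straight. Keeper's hole round the rod, bar level (4 deg), resting on the pile (underside 32 to 41 mm above the counter), handle within 20 mm of the tray's centre line. All at rest (all of step 1 and horizontal distance between keeper_hole and rod_top below 0.006 m and z of keeper_hole in the frame of tray between 0.032 and 0.041 m and angle between keeper_grip's own z axis and vertical below 0.08 rad and y of keeper_grip in the frame of tray between -0.02 and 0.02 m and x of keeper_grip in the frame of tray below 0.04 m and linear speed of each of slab_low, slab_mid, slab_top, keeper below 0.02 m/s); the robot touches nothing.
It fails at once if one of the bystanders is pushed more than 25 mm or tipped over (distance of any of shaker, bean_jar, mug, spare_lid, bowl, syrup from where it was at the start of the episode above 0.025 m or angle between any of shaker, bean_jar, mug, spare_lid, bowl, syrup's own z axis and vertical above 0.35 rad).
It also fails if it takes over 67 s, if anything falls off the work surface, if the arm or the gripper's body presses on something with over 40 N, if the wrist force passes 120 N, or if a joint passes its speed limit or range.

## Working session

There is one attempt and no reset: what is moved stays moved. The work goes in short steps, Python scripts to look and compute and a tool call to move; the robot and the scene stay as the last step left them, time stands still between calls to the robot, and variables do not carry over. Pictures are saved under pics/ and viewed, and the job is handed in when it is done.

Besides the shell and the picture viewer there is one more tool, called after ">>>" as name([rows], argument=value, ...), one row to a line, values as JSON. apply_moves: Moves the arm, as the interface text tells. Its arguments: {"type":"object","properties":{"steps":{"type":"array"},"grip":{"type":"number"}},"required":["steps"]}

```bash
ls; mkdir -p pics
python3 - <<'E'
from rig import read_state, imaging
import cv2
s=read_state();print(s)
for n in ["scene","side","wrist"]:
    p=imaging.camera_params(n);print(n,p)
    im=imaging.capture(n);cv2.imwrite(f"pics/{n}0.png",im[:,:,::-1])
E
```

```text
pics
{'time_s': 0.0, 'joint_positions': array([ 6.42002354e+01,  3.02785103e+01,  8.21561228e+01, -9.45176173e-04,
        6.76879064e+01, -1.02262199e+01]), 'qvel': array([-0.03810109, -0.11210279, -0.06546623, -0.02960308,  0.13830955,
        0.05003667]), 'tau': array([ 9.95518967e-04, -4.40037167e+01, -1.76589149e+01,  6.33549783e-02,
        5.83472766e-02, -1.29342466e-04]), 'position': array([0.16744877, 0.60141671, 0.22957795]), 'tcp_rot': array([[ 2.68468054e-01, -9.17088040e-04, -9.63288152e-01],
       [ 9.63286283e-01, -1.93217283e-03,  2.68469373e-01],
       [-2.10744925e-03, -9.99997713e-01,  3.64691648e-04]]), 'force': array([-0.06030439,  0.53338176,  0.10539195]), 'moment': array([-0.0187596 ,  0.04532035, -0.00865187]), 'opening': 1.0002160536844638}
scene {'fov_y': 52.753407138694605, 'cx': 252.73039968015348, 'cy': 190.53532782475332, 'R': array([[ 0.10560213,  0.99425649,  0.0173844 ],
       [ 0.54940328, -0.04376379, -0.83441043],
       [-0.82885718,  0.09766657, -0.55086933]]), 't': array([-0.03746695, -0.222129  ,  1.66678441])}
side {'fov_y': 54.82670946878769, 'cx': 251.44839510292266, 'cy': 194.40342468880962, 'R': array([[-0.66422386, -0.74738823,  0.01474757],
       [-0.57253372,  0.49594338, -0.65287465],
       [ 0.48063687, -0.44209841, -0.75732239]]), 't': array([0.38607414, 0.42559666, 0.83971331])}
wrist {'fov_y': 69.40778530119375, 'cx': 253.20015214238882, 'cy': 188.93691692380906, 'R': array([[ 2.68969228e-01,  9.63148361e-01, -8.88655526e-04],
       [ 9.17111963e-01, -2.55831022e-01,  3.05705964e-01],
       [ 2.94212852e-01, -8.30404935e-02, -9.52125556e-01]]), 't': array([-0.62464037, -0.03683507,  0.39242304])}
```

View pics/scene0.png

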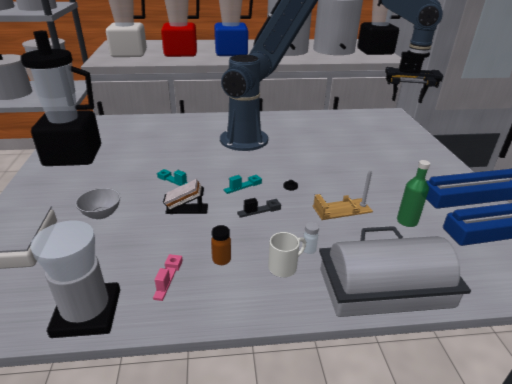

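View pics/side0.png

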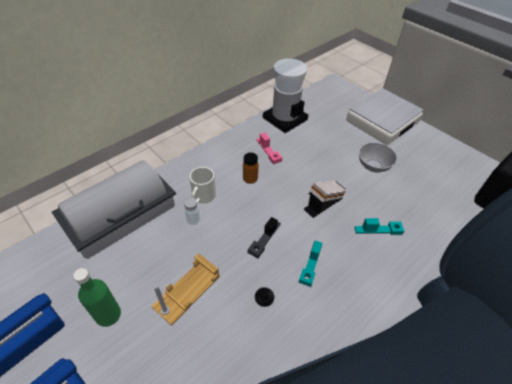

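View pics/wrist0.png

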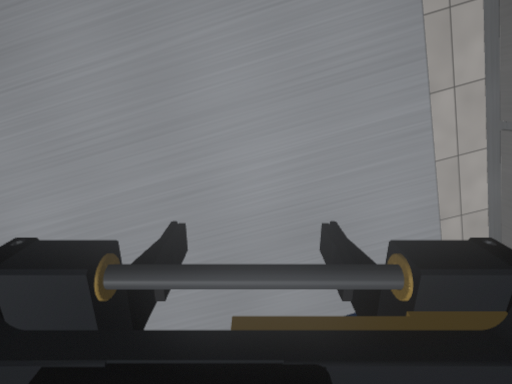

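```bash
cat > h.py <<'E'
from rig import read_state, imaging, job, spotter
import numpy as np, cv2
def cam(n):
    p=imaging.camera_params(n); f=192/np.tan(np.radians(p['fov_y']/2))
    return dict(f=f,c=np.array([p['cx'],p['cy']]),R=np.array(p['R']),t=np.array(p['t']))
def proj(p,X):
    c=np.atleast_2d(X)@p['R'].T+p['t']; return c[:,:2]/c[:,2:]*p['f']+p['c']
def ray(p,uv):
    d=np.append((np.array(uv,float)-p['c'])/p['f'],1); return -p['R'].T@p['t'], p['R'].T@d
def onz(p,uv,z=0.):
    o,d=ray(p,uv); return o+d*(z-o[2])/d[2]
def tri(obs):
    A=np.zeros((3,3));b=np.zeros(3)
    for p,uv in obs:
        o,d=ray(p,uv); d=d/np.linalg.norm(d); M=np.eye(3)-np.outer(d,d); A+=M;b+=M@o
    X=np.linalg.solve(A,b); return X,[np.round(proj(p,X)[0]-uv,1) for p,uv in obs]
def save(im,name,crop=None,k=1):
    if crop: x,y,w,h=crop; im=im[y:y+h,x:x+w]
    if k!=1: im=cv2.resize(im,None,fx=k,fy=k,interpolation=cv2.INTER_CUBIC)
    cv2.imwrite('pics/'+name+'.png',np.ascontiguousarray(im[:,:,::-1]))
E
python3 - <<'E'
from h import *
im=cv2.imread('pics/scene0.png')[:,:,::-1]; save(im,'sc_a',(150,160,160,64),5)
save(im,'sc_b',(270,150,160,100),5)
im=cv2.imread('pics/side0.png')[:,:,::-1]; save(im,'si_a',(150,170,200,150),4)
p=cam('scene');q=cam('side')
for n,uv in dict(stand=(187,205),keeper=(260,210),tray=(343,210),mug=(285,270),shaker=(311,250),jar=(221,260),lid=(290,186),bowl=(99,212),syrup=(411,222)).items(): print(n,np.round(onz(p,uv),3))
for n,uv in dict(stand=(325,205),keeper=(263,240),tray=(185,292),mug=(203,198),shaker=(193,220),jar=(250,180),lid=(264,297),bowl=(377,165),syrup=(105,320)).items(): print(n,np.round(onz(q,uv),3))
E
```

```text
stand [ 0.472 -0.226  0.   ]
keeper [0.518 0.006 0.   ]
tray [0.54  0.272 0.   ]
mug [0.788 0.039 0.   ]
shaker [0.717 0.126 0.   ]
jar [ 0.735 -0.127  0.   ]
lid [0.386 0.128 0.   ]
bowl [ 0.487 -0.499  0.   ]
syrup [0.619 0.465 0.   ]
stand [ 0.487 -0.228  0.   ]
keeper [0.519 0.01  0.   ]
tray [0.534 0.276 0.   ]
mug [0.763 0.046 0.   ]
shaker [0.713 0.122 0.   ]
jar [ 0.724 -0.12   0.   ]
lid [0.386 0.129 0.   ]
bowl [ 0.487 -0.504  0.   ]
syrup [0.603 0.469 0.   ]
```

View pics/sc_a.png

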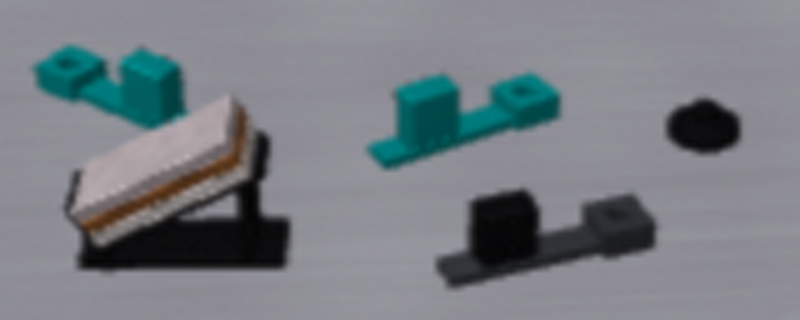

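View pics/si_a.png

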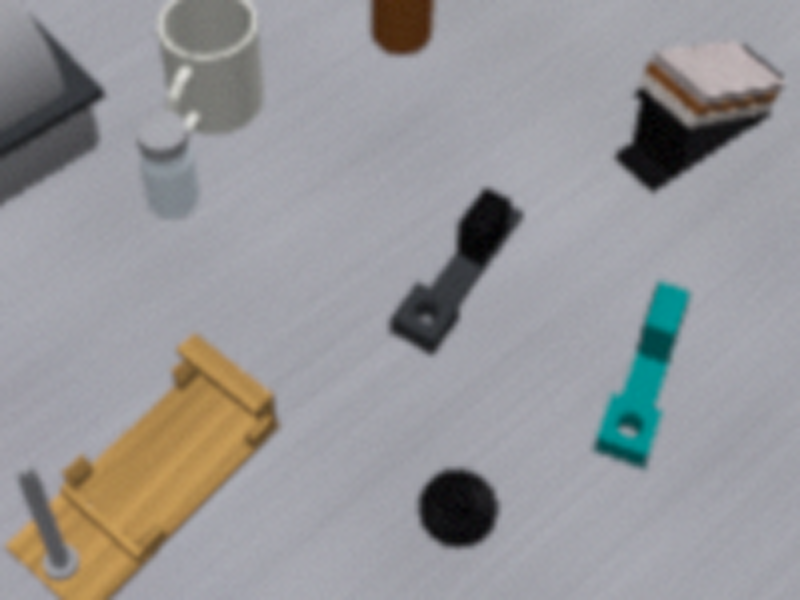

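View pics/sc_b.png

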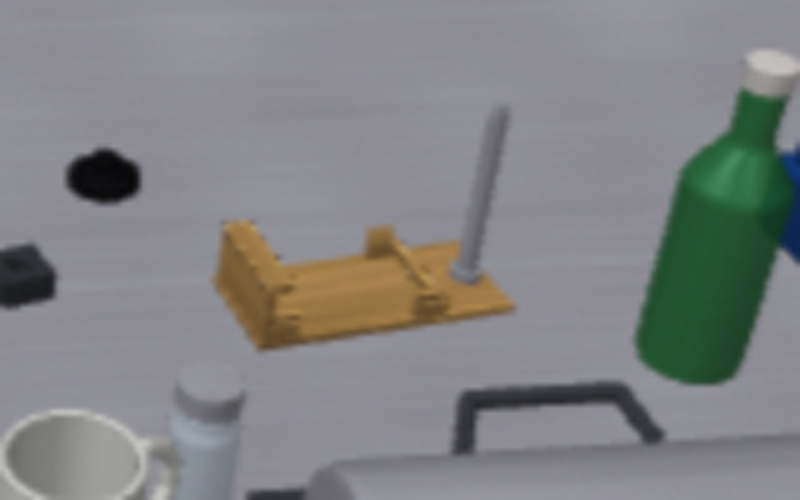

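Run:
```python
from h import *
s=read_state();p=cam('wrist');C=-p['R'].T@p['t'];T=np.array(s['tcp_rot'])
print('cam-tcp in tool frame',T.T@(C-s['position']),'fwd in tool',T.T@p['R'][2])
```

```text
cam-tcp in tool frame [ 0.0003621  -0.15463185  0.08447178] fwd in tool [ 8.26469833e-04  9.52016908e-01 -3.06044316e-01]
```

>>> apply_moves([
  {"x": 20,"y": -20,"z": 20,"spin": -0.1},
  {"x": 31,"y": -35,"z": 10,"spin": -0.12},
  {"x": 31,"y": -35,"z": 10,"spin": -0.12},
  {"x": 31,"y": -35,"z": 5,"spin": -0.12},
  {"x": 32,"y": -36,"z": 0,"spin": -0.12},
  {"x": 32,"y": -36,"z": 0,"spin": -0.12},
  {"x": 32,"y": -36,"z": 0,"spin": -0.12},
  {"x": 32,"y": -36,"z": 0,"spin": -0.12},
  {"x": 32,"y": -36,"z": 0,"spin": -0.12},
  {"x": 32,"y": -36,"z": 0,"spin": -0.12},
  {"x": 32,"y": -36,"z": 0,"spin": -0.1},
  {"x": 30,"y": -36,"z": 0,"spin": 0},
])

```text
time_s: 1.35
position: [0.5398, 0.1751, 0.2734]
tcp_rot: [[1.0, -0.003, 0.023], [-0.023, 0.003, 1.0], [-0.003, -1.0, 0.003]]
force: [0.1, 1.1, -0.8]
opening: 1.001
```

Run:
```python
from h import *
p=cam('wrist'); im=imaging.capture('wrist'); save(im,'w1',k=1.5)
np.savez('w1.npz',im=im,**p)
print(read_state()['position'])
```

```text
[0.5459915  0.16880558 0.27344882]
```

View pics/w1.png

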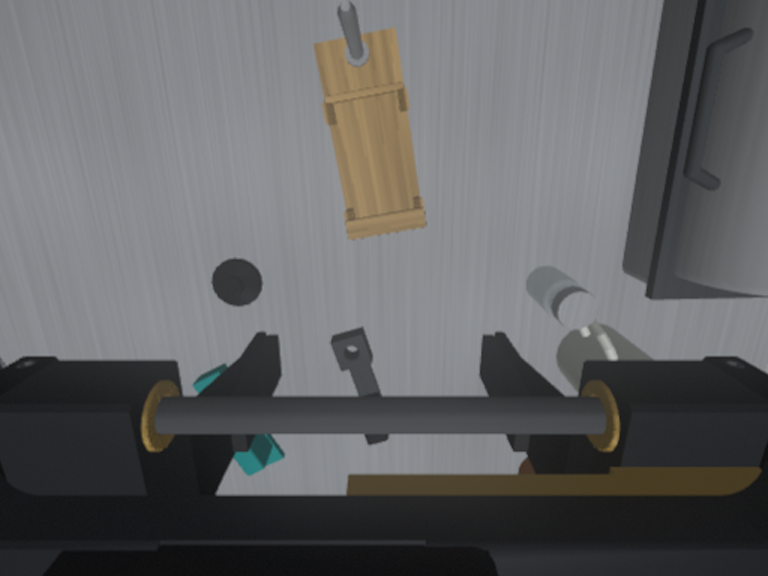

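>>> apply_moves([
  {"y": 30,"z": -25,"x": -6},
  {"y": 20,"z": -20,"x": -6},
  {},
  {},
])

```text
invalid input at $.steps[0]: expected keys x, y, z, spin
```

Run:
```python
from h import *
p=cam('wrist'); im=imaging.capture('wrist'); save(im,'w2',(180,0,150,190),3.1); save(im,'w2f',k=1.2)
np.savez('w2.npz',im=im,**p)
s=read_state();print(s['position'],s['qvel'])
```

```text
[0.54320471 0.17193768 0.27326752] [ 4.47539303 -1.49755631  3.51410455  3.92502703  2.42659275  2.21224666]
```

View pics/w2.png

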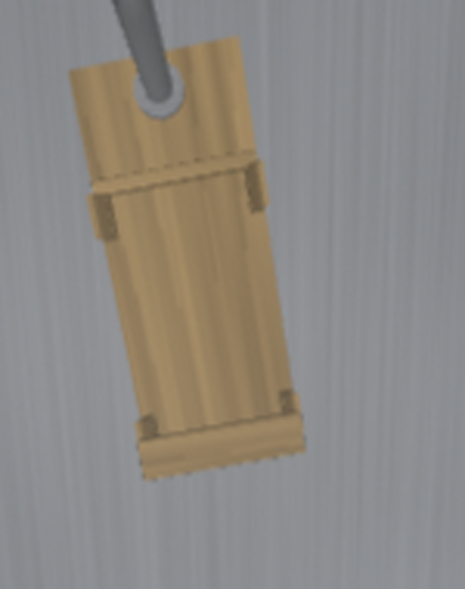

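View pics/w2f.png

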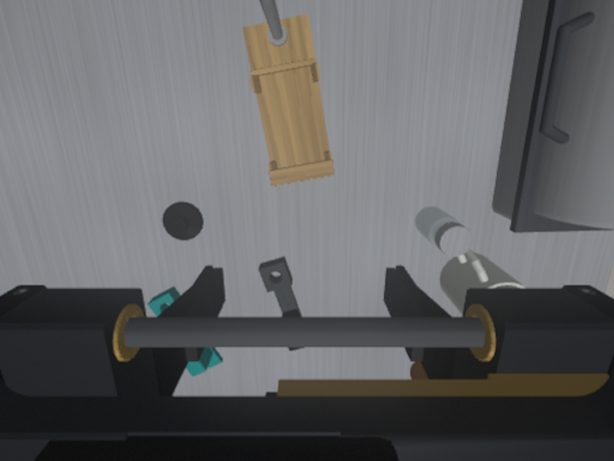

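>>> apply_moves([
  {"x": 0,"y": 30,"z": -25,"spin": 0},
  {"x": 0,"y": 30,"z": -25,"spin": 0},
  {"x": 0,"y": 10,"z": -5,"spin": 0},
  {"x": 0,"y": 0,"z": 0,"spin": 0},
  {"x": 0,"y": 0,"z": 0,"spin": 0},
  {"x": 0,"y": 0,"z": 0,"spin": 0},
])

```text
time_s: 2.05
position: [0.5438, 0.2412, 0.2175]
tcp_rot: [[0.999, 0.001, 0.033], [-0.033, -0.0, 0.999], [0.001, -1.0, 0.0]]
force: [-0.3, 0.2, -0.0]
opening: 1.001
```

Run:
```python
from h import *
p=cam('wrist'); im=imaging.capture('wrist'); save(im,'w3',(180,0,150,190),3.1); save(im,'w3f',k=1.2)
np.savez('w3.npz',im=im,**p)
s=read_state();print(s['position'],s['qvel'])
```

```text
[0.54390527 0.24105884 0.21775799] [-0.25298094 -0.06164592 -0.0672198  -0.08398661 -0.29142377  0.12575521]
```

View pics/w3f.png

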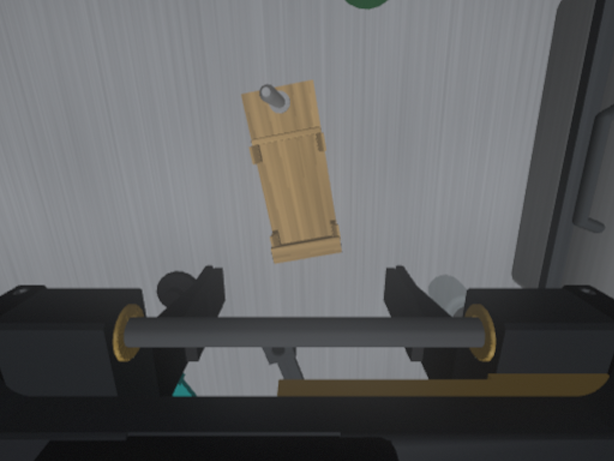

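View pics/w3.png

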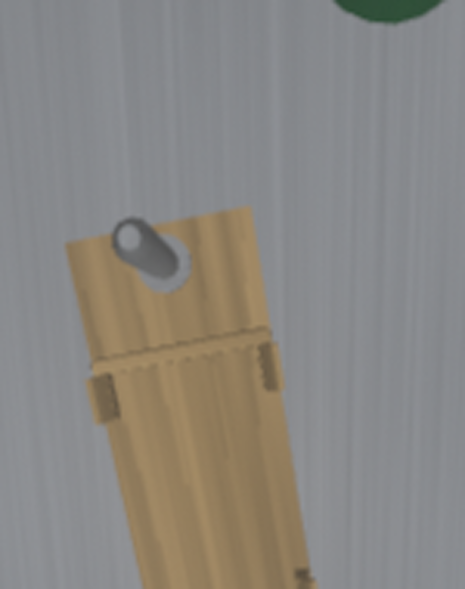

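Run:
```python
from h import *
d=np.load('w3.npz'); save(d['im'],'w3l',(200,160,100,70),7)
d=np.load('w2.npz'); save(d['im'],'w2l',(200,120,100,45),7)
```

```text
(no output)
```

View pics/w3l.png

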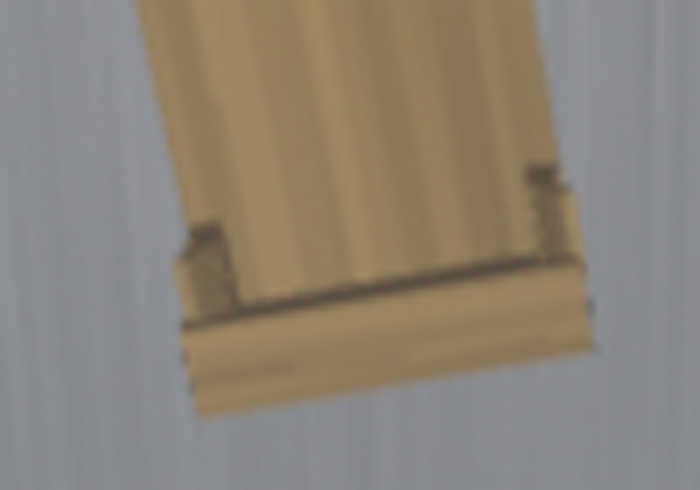

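Run:
```python
from h import *
d=np.load('w3.npz'); p=dict(f=d['f'],c=d['c'],R=d['R'],t=d['t'])
L=onz(p,(254.5,201.9),.048);R=onz(p,(221.9,76.8),.136)
print(L,R,np.linalg.norm((R-L)[:2])*1000,'expect 141', np.degrees(np.arctan2(*(R-L)[1::-1])))
a=onz(p,(226.1,206.4),.048);b=onz(p,(282.9,197.4),.048);print('lip edge',a,b,np.degrees(np.arctan2(*(b-a)[1::-1]))+90, np.linalg.norm(b-a))
e=[onz(p,(180+67/3.1,243/3.1),.006),onz(p,(180+249/3.1,207/3.1),.006)];print(e, np.degrees(np.arctan2(*(e[1]-e[0])[1::-1]))+90,np.linalg.norm(e[1]-e[0]),np.mean(e,0))
u=(R-L)[:2]/np.linalg.norm((R-L)[:2]);print('origin from lip',L[:2]+.046*u,'from rod',R[:2]-.095*u)
# other cams
for n,im in (('scene','scene0'),('side','side0')):
    q=cam(n); print(n,proj(q,[L,R]))
```

```text
[0.54471166 0.20534802 0.048     ] [0.52273754 0.34445722 0.136     ] 140.83405974800726 expect 141 98.97644716243528
lip edge [0.50897135 0.20055822 0.048     ] [0.58009452 0.2100899  0.048     ] 97.63309804290718 0.07175903417728605
[array([0.48466953, 0.35369238, 0.006     ]), array([0.55714626, 0.36443956, 0.006     ])] 98.43462219187283 0.07326922472850143 [0.5209079  0.35906597 0.006     ]
origin from lip [0.53753435 0.25078463] from rod [0.53756024 0.25062073]
scene [[324.80980623 199.53452831]
 [370.47738704 169.91705616]]
side [[202.62675382 264.39859419]
 [155.50737963 286.70039649]]
```

>>> apply_moves([
  {"x": -2,"y": -45,"z": 0,"spin": 0},
  {"x": -2,"y": -45,"z": 0,"spin": 0},
  {"x": -2,"y": -45,"z": 0,"spin": 0},
  {"x": -2,"y": -45,"z": 0,"spin": 0},
  {"x": -2,"y": -45,"z": 0,"spin": 0},
  {"x": 0,"y": -30,"z": 0,"spin": 0},
  {"x": 0,"y": 0,"z": 0,"spin": 0},
  {"x": 0,"y": 0,"z": 0,"spin": 0},
  {"x": 0,"y": 0,"z": 0,"spin": 0},
])

```text
time_s: 3.0
position: [0.5362, -0.0265, 0.2271]
tcp_rot: [[0.999, 0.022, 0.036], [-0.035, -0.003, 0.999], [0.022, -1.0, -0.002]]
force: [-0.7, 0.0, 0.2]
opening: 0.997
```

Run:
```python
from h import *
p=cam('wrist'); im=imaging.capture('wrist'); save(im,'w4f',k=1.5)
np.savez('w4.npz',im=im,**p)
s=read_state();print(s['position'],s['qvel'])
```

```text
[ 0.53618993 -0.02613095  0.2270408 ] [ 0.87265376  0.23872982  0.17293314  0.09199276 -0.09200784 -0.12957736]
```

View pics/w4f.png

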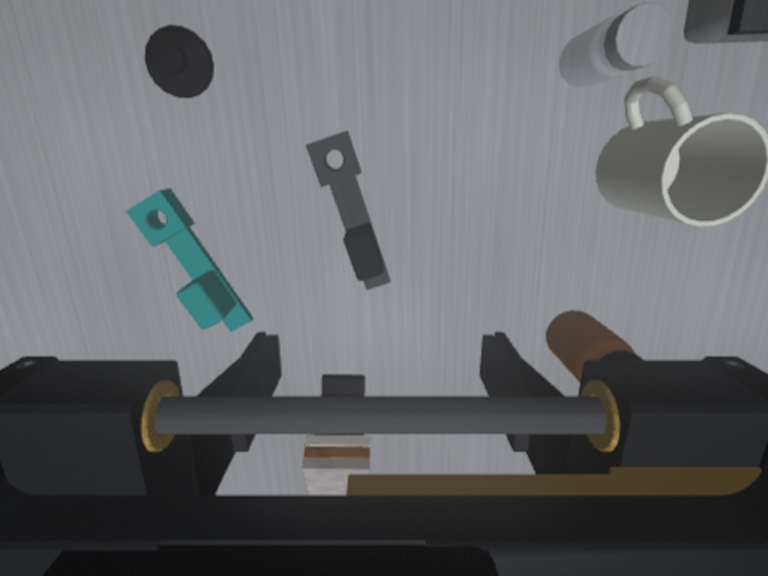

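Run:
```python
from h import *
d=np.load('w4.npz'); save(d['im'],'w4k',(195,80,75,120),5)
```

```text
(no output)
```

View pics/w4k.png

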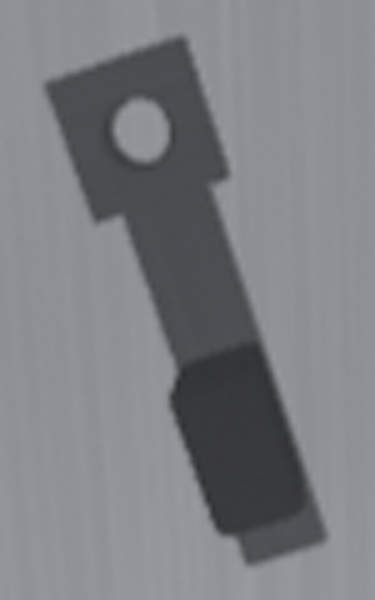

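>>> apply_moves([
  {"x": -10,"y": -40,"z": 5,"spin": 0},
  {"x": -10,"y": -45,"z": 5,"spin": 0},
  {"x": -10,"y": -45,"z": 5,"spin": 0},
  {"x": -10,"y": -45,"z": 5,"spin": 0},
  {"x": -10,"y": -45,"z": 0,"spin": 0},
  {"x": 0,"y": -30,"z": 0,"spin": 0},
  {"x": 0,"y": 0,"z": 0,"spin": 0},
  {"x": 0,"y": 0,"z": 0,"spin": 0},
  {"x": 0,"y": 0,"z": 0,"spin": 0},
])

```text
time_s: 3.95
position: [0.4876, -0.271, 0.2486]
tcp_rot: [[1.0, 0.024, 0.011], [-0.011, -0.0, 1.0], [0.024, -1.0, 0.0]]
force: [-0.8, 1.2, -0.0]
opening: 1.003
```

Run:
```python
from h import *
p=cam('wrist'); im=imaging.capture('wrist'); save(im,'w5f',k=1.5)
np.savez('w5.npz',im=im,**p)
s=read_state();print(s['position'],s['qvel'])
```

```text
[ 0.48754782 -0.27046672  0.24851872] [ 0.08745569 -0.25144059  0.23331324 -0.21439696  0.05475544 -0.27360236]
```

View pics/w5f.png

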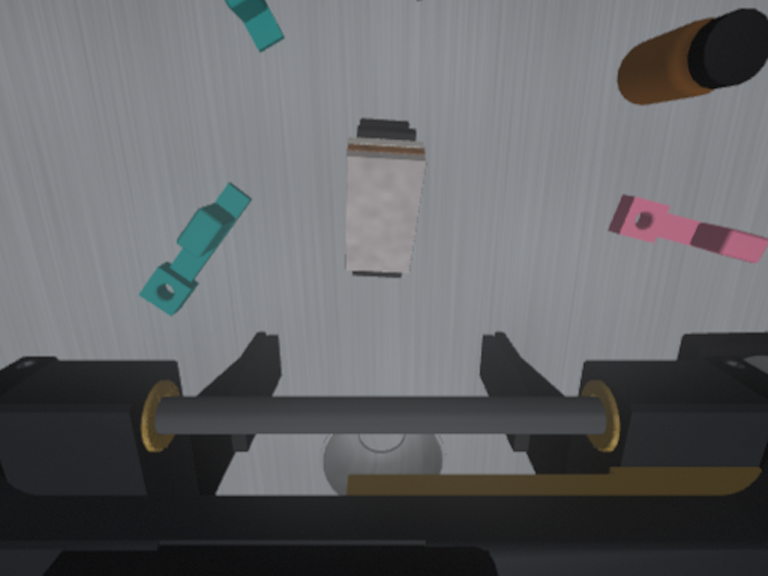

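Run:
```python
from h import *
d=np.load('w5.npz'); save(d['im'],'w5k',(220,70,75,120),6.5)
```

```text
(no output)
```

View pics/w5k.png

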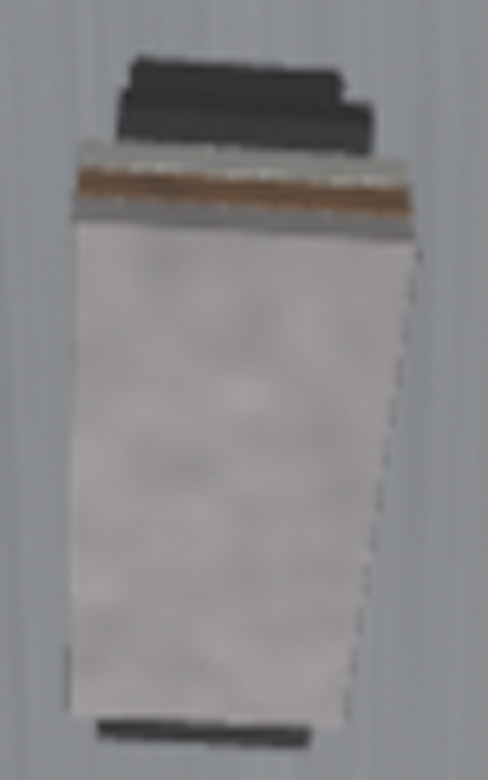

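```bash
cat >> h.py <<'E'
def px(u,v,x0,y0,k): return np.array([(u+.5)/k-.5+x0,(v+.5)/k-.5+y0])
def ld(n):
    d=np.load(n+'.npz'); return dict(f=float(d['f']),c=d['c'],R=d['R'],t=d['t'])
def pileR(yaw,pitch):
    a=np.radians(yaw);b=np.radians(pitch)
    x=np.array([np.cos(a)*np.cos(b),np.sin(a)*np.cos(b),np.sin(b)]);y=np.array([-np.sin(a),np.cos(a),0]);return np.stack([x,y,np.cross(x,y)],1)
E
python3 - <<'E'
from h import *
from scipy.optimize import least_squares
p=ld('w5')
obs=np.array([px(u,v,220,70,6.5) for u,v in [(74,220),(418,240),(346,722),(70,716),(80,140),(408,160)]])
m=np.array([(55,28,15),(55,-28,15),(-55,-28,15),(-55,28,15),(55,28,-15),(55,-28,-15)])/1000.
def f(v,full=False):
    P=m@pileR(v[3],v[4] if len(v)>4 else 28).T+v[:3]; return (proj(p,P)-obs).ravel()
for v0 in ([.478,-.23,.07,88],[.478,-.23,.07,88,28]):
    r=least_squares(f,v0,x_scale=[.01,.01,.01,1,1][:len(v0)]);print(np.round(r.x,4),np.round(r.fun.reshape(-1,2),1).tolist())
v=r.x
im0=cv2.imread('pics/scene0.png');im1=cv2.imread('pics/side0.png')
r4=least_squares(f,[.478,-.23,.07,88],x_scale=[.01,.01,.01,1]).x
P=m@pileR(r4[3],28).T+r4[:3]
out=[]
for n,im,cr in(('scene',im0,(150,165,70,60)),('side',im1,(295,165,70,60))):
    x,y,w,h=cr; k=7; c=cv2.resize(im[y:y+h,x:x+w],None,fx=k,fy=k,interpolation=cv2.INTER_CUBIC)
    for q in proj(cam(n),P):
        cv2.circle(c,tuple(int(i) for i in ((q-[x,y]+.5)*k-.5)),3,(0,255,0),-1)
    out.append(c)
save(np.vstack(out)[:,:,::-1],'pilechk')
E
```

```text
[ 4.94300e-01 -2.32800e-01  5.87000e-02  8.62881e+01] [[-0.1, 0.5], [-0.1, 0.4], [-0.3, 0.6], [0.4, -0.3], [0.6, -0.5], [-0.5, -0.8]]
[ 4.94300e-01 -2.32900e-01  5.80000e-02  8.62789e+01  2.76538e+01] [[-0.0, 0.4], [-0.2, 0.2], [-0.3, 0.7], [0.4, -0.2], [0.6, -0.4], [-0.6, -0.7]]
```

View pics/pilechk.png

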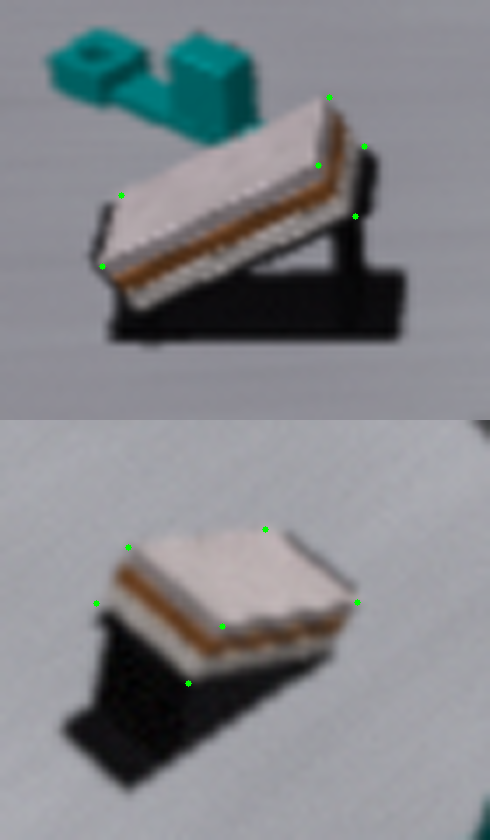

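Run:
```python
from h import *
p=ld('w5')
for u,v,z in [(200,210,.048),(222,225,.048),(210,250,.048),(250,195,.0),(230,20,.048),(280,40,.0)]: print(onz(p,(u/1.5,v/1.5),z))
# keeper from w4
from scipy.optimize import least_squares
p=ld('w4')
a=lambda u,v: px(u,v,195,80,5)
hol=a(141,129)  # top of hole z=.020
obs=[a(45,85),a(184,37),a(229,179),a(95,221), a(260,342),a(306,507),a(222,535)]
# block corners z .02 ; handle top corners rounded
H=onz(p,hol,.02); bc=[onz(p,o,.02) for o in obs[:4]]
print('hole',H,'block mean',np.mean(bc,0),[np.linalg.norm(bc[i]-bc[(i+1)%4]) for i in range(4)])
print('block yaw', [np.degrees(np.arctan2(*(bc[i]-bc[j])[1::-1])) for i,j in ((0,3),(1,2))],[np.degrees(np.arctan2(*(bc[i]-bc[j])[1::-1]))+90 for i,j in ((1,0),(2,3))])
e=onz(p,a(285,552),.008); e=(onz(p,a(246,566),.008)+onz(p,a(327,540),.008))/2
M=np.mean(bc,0)
d=(M-e)[:2]; print('end',e,'len',np.linalg.norm(d),'expect .121','yaw',np.degrees(np.arctan2(d[1],d[0])))
u=d/np.linalg.norm(d); print('grip from block',M[:2]-.08*u,'from end',e[:2]+.041*u)
for z in (.048,):
    h=[onz(p,a(*o),z) for o in [(258,345),(175,378),(222,533),(303,500)]]; print('handle',np.mean(h,0))
```

```text
[ 0.34224994 -0.23208507  0.048     ]
[ 0.35896247 -0.24500662  0.048     ]
[ 0.34594212 -0.26653836  0.048     ]
[ 0.37177336 -0.22491342  0.        ]
[ 0.38400052 -0.09295924  0.048     ]
[ 0.41091142 -0.09545701  0.        ]
hole [0.50615249 0.05302237 0.02      ] block mean [0.50545185 0.05241997 0.02      ] [np.float64(0.036247388040396726), np.float64(0.035244699383948426), np.float64(0.03566624785671176), np.float64(0.03452315813831266)]
block yaw [np.float64(106.27638756056885), np.float64(105.3110682334511)] [np.float64(105.85011026399526), np.float64(104.69188756862621)]
end [ 0.53827121 -0.0635765   0.008     ] len 0.12054995422201834 expect .121 yaw 105.79801774578722
grip from block [ 0.5272316  -0.02455823] from end [ 0.52710908 -0.02412518]
handle [ 0.52763024 -0.02081332  0.048     ]
```

>>> apply_moves([
  {"x": 3,"y": 19,"z": -15,"spin": -0.03},
  {"x": 4,"y": 19,"z": -30,"spin": -0.024},
  {"x": 0,"y": 0,"z": -35,"spin": 0},
  {"x": 0,"y": 0,"z": -35,"spin": 0},
  {"x": 0,"y": 0,"z": -25,"spin": 0},
  {"x": 0,"y": 0,"z": -15,"spin": 0},
  {"x": 0,"y": 0,"z": 0,"spin": 0},
  {"x": 0,"y": 0,"z": 0,"spin": 0},
], grip=87)

```text
time_s: 4.8
position: [0.4976, -0.2176, 0.0914]
tcp_rot: [[0.998, 0.027, 0.048], [-0.048, -0.001, 0.999], [0.027, -1.0, 0.0]]
force: [0.4, -0.1, -0.0]
opening: 1.0
```

>>> apply_moves([
  {"x": -3,"y": -14,"z": 0,"spin": -0.015},
  {"x": 0,"y": 0,"z": 0,"spin": 0},
  {"x": 0,"y": 0,"z": 0,"spin": 0},
  {"x": 0,"y": 0,"z": 0,"spin": 0},
])

```text
time_s: 5.2
position: [0.4966, -0.2337, 0.0952]
tcp_rot: [[0.997, 0.033, 0.063], [-0.063, -0.006, 0.998], [0.033, -0.999, -0.004]]
force: [-0.1, 0.2, 0.4]
opening: 1.0
```

Run:
```python
from h import *
im=imaging.capture('wrist'); save(im,'w6f',k=1.3)
im2=imaging.capture('side'); save(im2,'s6',(270,120,110,110),5)
s=read_state();print(s['position'],s['tcp_rot'],s['qvel'])
```

```text
[ 0.49646533 -0.23334082  0.0949586 ] [[ 0.9974933   0.0322349   0.06299229]
 [-0.06283898 -0.0057485   0.99800712]
 [ 0.03253277 -0.99946379 -0.00370848]] [ 0.17455329  0.47164987  0.38274812  0.06804794 -0.10655742 -0.00905367]
```

View pics/w6f.png

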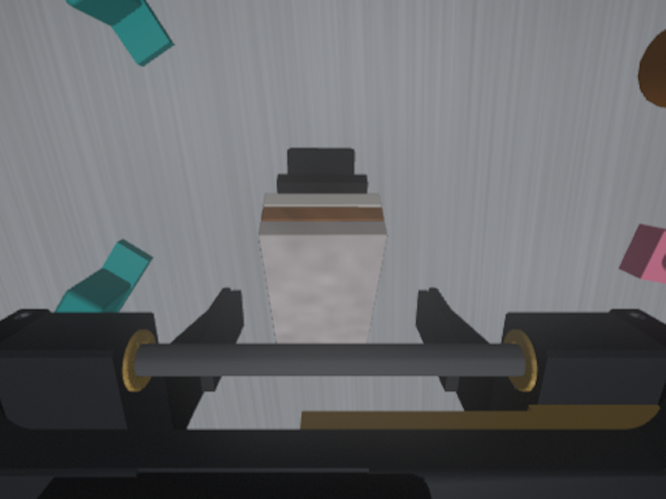

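View pics/s6.png

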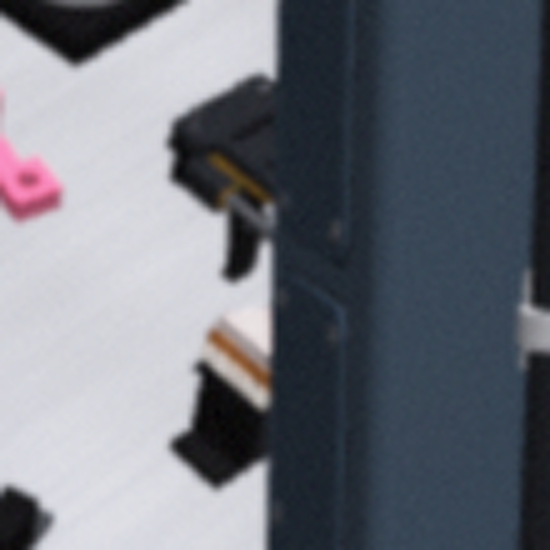

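>>> apply_moves([
  {"x": -2,"y": 0,"z": -8,"spin": 0},
  {"x": 0,"y": 0,"z": -10,"spin": 0},
  {"x": 0,"y": 0,"z": -10,"spin": 0},
  {"x": 0,"y": 0,"z": -6,"spin": 0},
  {"x": 0,"y": 0,"z": 0,"spin": 0},
  {"x": 0,"y": 0,"z": 0,"spin": 0},
])

```text
time_s: 5.9
position: [0.4933, -0.2325, 0.0568]
tcp_rot: [[0.998, 0.03, 0.063], [-0.063, -0.004, 0.998], [0.03, -1.0, -0.002]]
force: [-0.4, -0.6, 0.2]
opening: 0.998
```

>>> apply_moves([
  {"x": 1,"y": 0,"z": -3,"spin": 0},
  {"x": 0,"y": 0,"z": 0,"spin": 0},
  {"x": 0,"y": 0,"z": 0,"spin": 0},
])

```text
time_s: 6.2
position: [0.4948, -0.2327, 0.0538]
tcp_rot: [[0.998, 0.031, 0.063], [-0.063, -0.004, 0.998], [0.031, -1.0, -0.002]]
force: [-0.4, 0.7, 1.0]
opening: 0.999
```

>>> apply_moves([
  {"x": 0,"y": 0,"z": 0,"spin": 0},
  {"x": 0,"y": 0,"z": 0,"spin": 0},
  {"x": 0,"y": 0,"z": 0,"spin": 0},
  {"x": 0,"y": 0,"z": 0,"spin": 0},
  {"x": 0,"y": 0,"z": 0,"spin": 0},
  {"x": 0,"y": 0,"z": 0,"spin": 0},
], grip=45)

```text
time_s: 6.8
position: [0.4947, -0.2329, 0.0545]
tcp_rot: [[0.998, 0.031, 0.062], [-0.062, -0.005, 0.998], [0.031, -1.0, -0.003]]
force: [0.6, 0.8, -0.5]
opening: 0.645
```

>>> apply_moves([
  {"x": 0,"y": 0,"z": 0,"spin": 0},
  {"x": 0,"y": 0,"z": 0,"spin": 0},
  {"x": 0,"y": 0,"z": 5,"spin": 0},
  {"x": 0,"y": 0,"z": 10,"spin": 0},
  {"x": 0,"y": 0,"z": 15,"spin": 0},
  {"x": 0,"y": 0,"z": 20,"spin": 0},
  {"x": 0,"y": 0,"z": 20,"spin": 0},
  {"x": 0,"y": 0,"z": 20,"spin": 0},
  {"x": 0,"y": 0,"z": 15,"spin": 0},
  {"x": 0,"y": 0,"z": 5,"spin": 0},
  {"x": 0,"y": 0,"z": 0,"spin": 0},
])

```text
time_s: 7.9
position: [0.491, -0.2295, 0.1693]
tcp_rot: [[0.998, 0.025, 0.063], [-0.063, 0.0, 0.998], [0.025, -1.0, 0.002]]
force: [-0.5, 0.3, -4.3]
opening: 0.641
```

Run:
```python
from h import *
im=imaging.capture('wrist'); save(im,'w7f',k=1.3)
im2=imaging.capture('scene'); save(im2,'s7',(130,100,130,110),5)
s=read_state();print(s['position'],s['force'],s['moment'],s['opening'])
```

```text
[ 0.49058082 -0.22925405  0.1682371 ] [ 0.67319098  0.01744154 -4.33522278] [-0.13490537  0.00634892 -0.02007226] 0.6433809115158202
```

View pics/w7f.png

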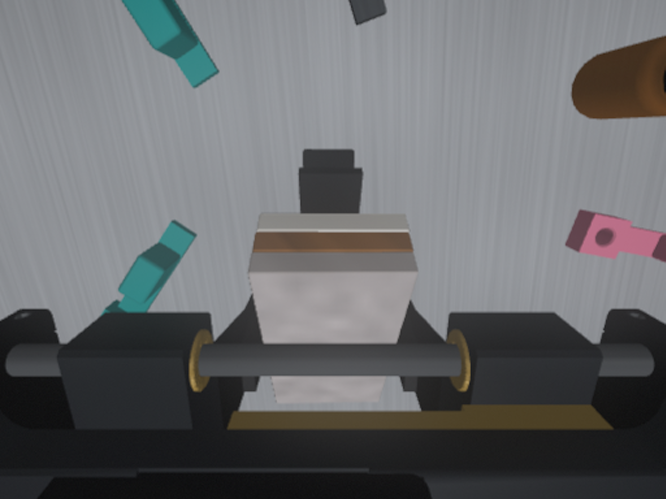

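View pics/s7.png

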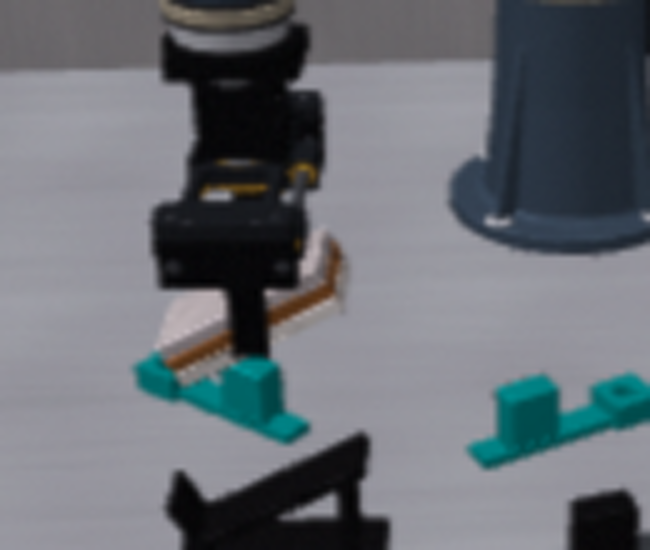

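>>> apply_moves([
  {"x": 0,"y": 15,"z": 0,"spin": 0.0},
  {"x": 4,"y": 30,"z": 0,"spin": 0.02},
  {"x": 5,"y": 45,"z": 0,"spin": 0.03},
  {"x": 5,"y": 45,"z": 0,"spin": 0.03},
  {"x": 5,"y": 45,"z": 0,"spin": 0.03},
  {"x": 5,"y": 45,"z": 0,"spin": 0.03},
  {"x": 5,"y": 45,"z": 0,"spin": 0.03},
  {"x": 5,"y": 45,"z": 0,"spin": 0.03},
  {"x": 4,"y": 45,"z": 0,"spin": 0.01},
  {"x": 2,"y": 35,"z": 0,"spin": 0},
  {"x": 0,"y": 25,"z": 0,"spin": 0},
  {"x": 0,"y": 15,"z": 0,"spin": 0},
])

```text
time_s: 9.2
position: [0.5169, 0.2304, 0.1564]
tcp_rot: [[0.989, -0.003, -0.149], [0.149, 0.012, 0.989], [-0.001, -1.0, 0.012]]
force: [-0.1, 0.5, -3.7]
opening: 0.643
```

>>> apply_moves([
  {"x": 0,"y": 0,"z": 0,"spin": 0},
  {"x": 0,"y": 0,"z": 0,"spin": 0},
  {"x": 0,"y": 0,"z": 0,"spin": 0},
])

```text
time_s: 9.5
position: [0.5124, 0.2336, 0.1535]
tcp_rot: [[0.988, -0.01, -0.154], [0.154, 0.011, 0.988], [-0.008, -1.0, 0.012]]
force: [-0.8, 0.3, -4.0]
opening: 0.637
```

>>> apply_moves([
  {"x": 6,"y": 8,"z": 0,"spin": 0},
  {"x": 7,"y": 10,"z": 0,"spin": 0},
  {"x": 6,"y": 8,"z": 0,"spin": 0},
  {"x": 2,"y": 3,"z": 0,"spin": 0},
  {"x": 0,"y": 0,"z": 0,"spin": 0},
  {"x": 0,"y": 0,"z": 0,"spin": 0},
  {"x": 0,"y": 0,"z": 0,"spin": 0},
])

```text
time_s: 10.2
position: [0.5363, 0.2624, 0.1531]
tcp_rot: [[0.989, -0.01, -0.149], [0.149, 0.01, 0.989], [-0.009, -1.0, 0.012]]
force: [0.4, -0.3, -3.1]
opening: 0.642
```

Run:
```python
from h import *
s=read_state(); p=cam('wrist');im=imaging.capture('wrist'); save(im,'w8f',k=1.5);np.savez('w8.npz',im=im,**p)
im2=imaging.capture('scene'); save(im2,'s8',(270,110,130,120),5)
im3=imaging.capture('side'); save(im3,'d8',(110,190,140,140),4)
print(s['position'],s['tcp_rot'],s['qvel'])
```

```text
[0.53634403 0.26236407 0.15307773] [[ 0.9887477  -0.01023056 -0.14924247]
 [ 0.14934609  0.01024475  0.98873191]
 [-0.00858633 -0.99989518  0.01165736]] [ 0.00942183 -0.03170353  0.13217413 -0.13529688  0.12153705  0.04128575]
```

View pics/w8f.png

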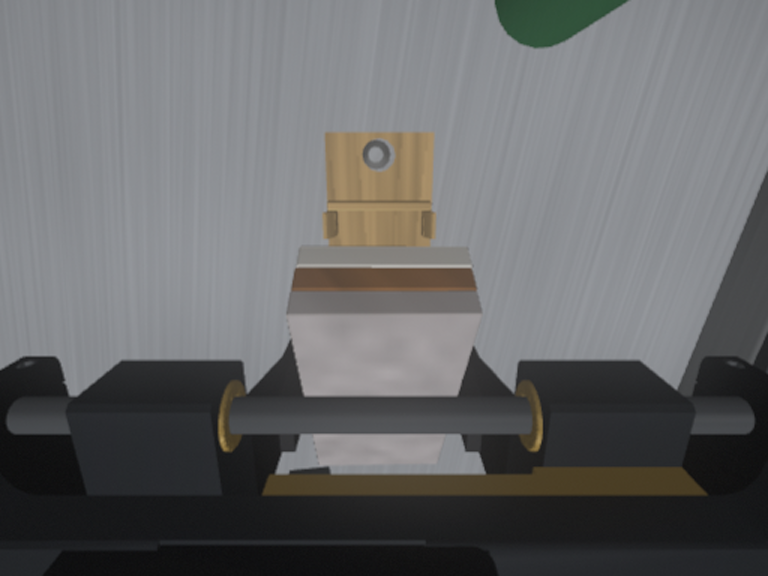

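View pics/s8.png

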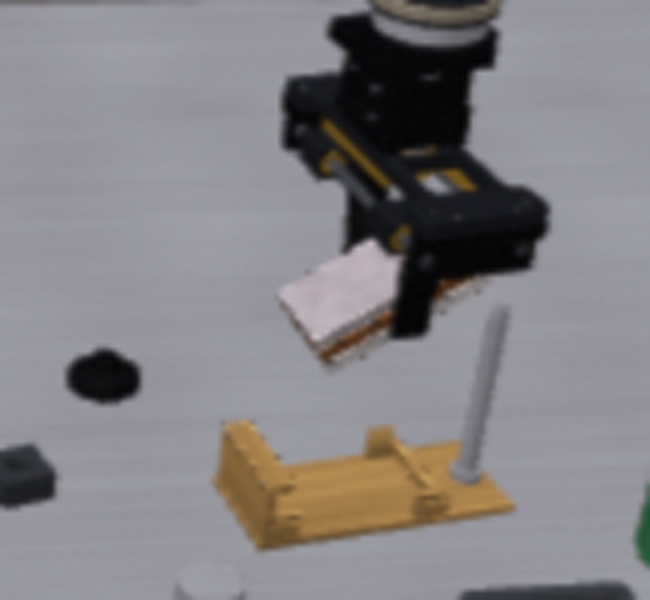

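View pics/d8.png

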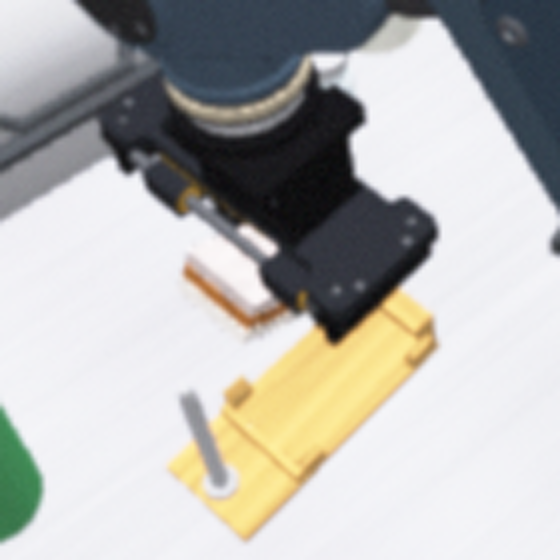

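```bash
cat > fit.py <<'E'
from h import *
from scipy.optimize import least_squares
def fitpile(p,pts,v0,fix=None):
    # pts list of ((lx,ly,lz) mm,(u,v))
    m=np.array([a for a,b in pts])/1000.;obs=np.array([b for a,b in pts])
    f=lambda v:(proj(p,m@pileR(v[3],v[4]).T+v[:3])-obs).ravel()
    r=least_squares(f,v0,x_scale=[.01,.01,.01,1,1]);return r.x,r.fun.reshape(-1,2)
TO=np.array([.5376,.2507]);TY=np.radians(98.8)
def tray(X,yaw=None):
    c,s=np.cos(TY),np.sin(TY);d=np.asarray(X)[:2]-TO;return np.round(np.array([c*d[0]+s*d[1],-s*d[0]+c*d[1],X[2]])*1000,1)
E
python3 - <<'E'
from fit import *
p=ld('w8'); s=read_state()
k=lambda u,v:((u+.5)/1.5-.5,(v+.5)/1.5-.5)
pts=[((55,28,15),k(289,312)),((55,-28,15),k(481,312)),((55,28,-15),k(299,247)),((55,-28,-15),k(469,247)),((-55,28,15),k(319,464)),((-55,-28,15),k(440,464))]
v,e=fitpile(p,pts,[.536,.262,.16,98.8,28]);print(v,'\n',np.round(e,1).tolist())
print('pile in tray',tray(v[:3]),'tcp in tray',tray(s['position']))
R=onz(p,k(376,154),.136);print('rod',R,tray(R))
w=[onz(p,k(326,201),.016),onz(p,k(434,201),.016)];print('wall line',tray(w[0]),tray(w[1]))
b=[onz(p,k(325,132),.006),onz(p,k(433,132),.006)];print('far base',tray(b[0]),tray(b[1]))
E
```

```text
[ 0.53775475  0.26087715  0.15747183 97.89766396 28.08461766] 
 [[-1.5, -0.3], [0.1, 1.4], [1.8, -1.6], [-1.4, -0.1], [2.0, -0.3], [-0.2, 0.9]]
pile in tray [ 10.   -1.7 157.5] tcp in tray [ 11.7  -0.5 153.1]
rod [0.52241789 0.34494459 0.136     ] [ 95.5   0.6 136. ]
wall line [65.  37.5 16. ] [ 64.7 -37.4  16. ]
far base [110.6  37.6   6. ] [110.2 -36.4   6. ]
```

Run:
```python
from h import *
d=np.load('w8.npz'); save(d['im'],'w8c',(180,150,150,110),5)
```

```text
(no output)
```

View pics/w8c.png

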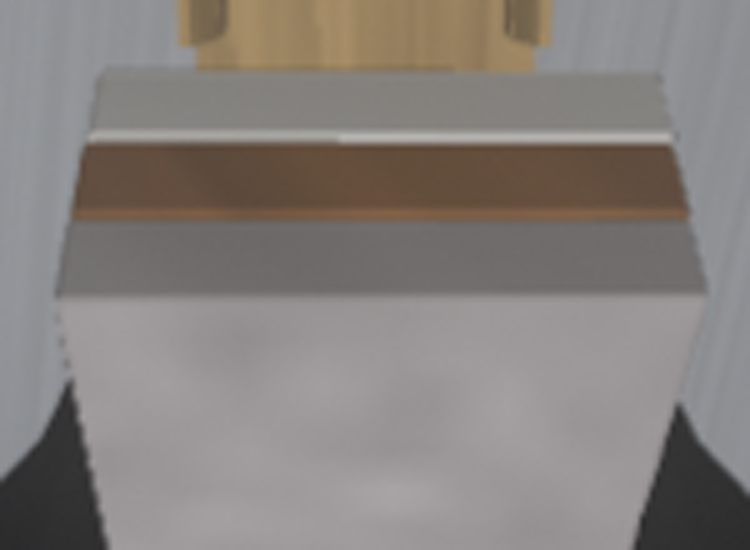

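Run:
```python
from fit import *
p=ld('w8'); s=read_state()
a=lambda u,v:px(u,v,180,150,5); k=lambda u,v:px(u,v,0,0,1.5)
pts=[((55,28,15),a(58,297)),((55,-28,15),a(706,293)),((57,28,-15),a(100,70)),((57,-28,-15),a(660,72)),((-55,28,15),k(316,464)),((-55,-28,15),k(442,464))]
v,e=fitpile(p,pts,[.536,.262,.16,98.8,28]);print(v,'\n',np.round(e,1).tolist())
print('pile in tray',tray(v[:3]),'tcp in tray',tray(s['position']),s['position'])
```

```text
[ 0.53768325  0.26006231  0.15702764 97.90245478 28.07716811] 
 [[-0.3, -0.1], [-1.1, 2.4], [0.8, -2.3], [-0.5, -1.3], [3.8, 0.2], [-1.9, 1.3]]
pile in tray [  9.2  -1.5 157. ] tcp in tray [ 11.7  -0.5 153.1] [0.53627743 0.2623145  0.15310916]
```

>>> apply_moves([
  {"x": -2,"y": 5,"z": -5,"spin": 0},
  {"x": 0,"y": 0,"z": -15,"spin": 0},
  {"x": 0,"y": 0,"z": -18,"spin": 0},
  {"x": 0,"y": 0,"z": -18,"spin": 0},
  {"x": 0,"y": 0,"z": -15,"spin": 0},
  {"x": 0,"y": 0,"z": -5,"spin": 0},
  {"x": 0,"y": 0,"z": 0,"spin": 0},
  {"x": 0,"y": 0,"z": 0,"spin": 0},
])

```text
time_s: 11.15
position: [0.5332, 0.2692, 0.0745]
tcp_rot: [[0.989, -0.009, -0.149], [0.149, 0.012, 0.989], [-0.007, -1.0, 0.013]]
force: [0.8, -0.5, -4.0]
opening: 0.645
```

Run:
```python
from fit import *
s=read_state(); print(s['position'],tray(s['position']),s['tcp_rot'],s['force'])
```

```text
[0.53324199 0.26922161 0.07454405] [19.   1.5 74.5] [[ 0.988856   -0.00888533 -0.14860973]
 [ 0.14870858  0.01174898  0.98881127]
 [-0.0070399  -0.9998915   0.01293938]] [ 0.75545598 -0.45896176 -3.96993635]
```

>>> apply_moves([
  {"x": 0.7,"y": -2,"z": -10,"spin": 0},
  {"x": 0,"y": 0,"z": -10,"spin": 0},
  {"x": 0,"y": 0,"z": -6,"spin": 0},
  {"x": 0,"y": 0,"z": 0,"spin": 0},
  {"x": 0,"y": 0,"z": 0,"spin": 0},
])

```text
time_s: 11.65
position: [0.5356, 0.2675, 0.0482]
tcp_rot: [[0.989, -0.005, -0.148], [0.149, 0.013, 0.989], [-0.003, -1.0, 0.013]]
force: [-0.7, 0.6, -4.7]
opening: 0.645
```

Run:
```python
from fit import *
s=read_state(); print(s['position'],tray(s['position']),s['tcp_rot'],s['force'])
im2=imaging.capture('scene'); save(im2,'s9',(290,150,110,80),6)
im3=imaging.capture('wrist'); save(im3,'w9',k=1.5)
```

```text
[0.5355936  0.26745683 0.04820226] [16.9 -0.6 48.2] [[ 0.98890647 -0.00482665 -0.14846107]
 [ 0.14851191  0.01286119  0.98882698]
 [-0.00286334 -0.99990564  0.01343532]] [-0.70418105  0.62758036 -4.69073877]
```

View pics/s9.png

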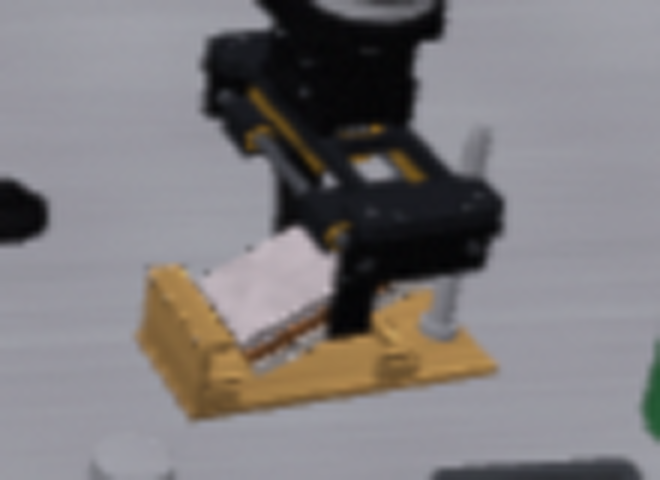

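View pics/w9.png

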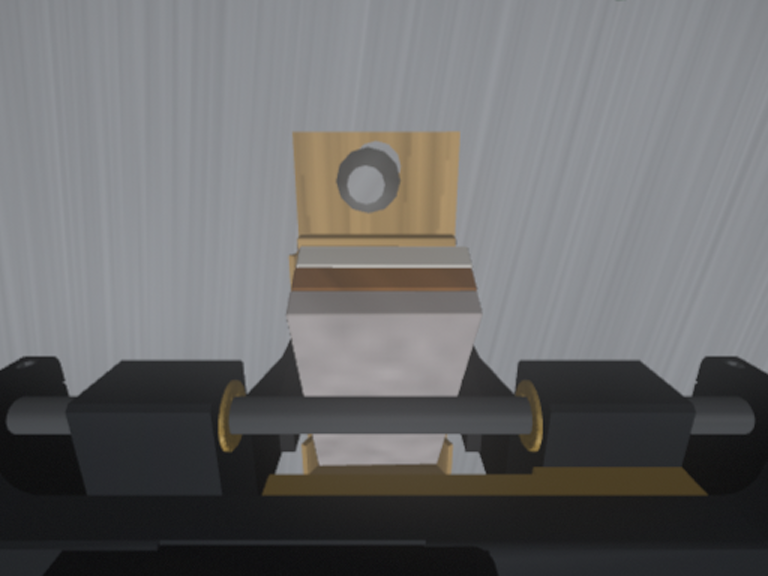

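Run:
```python
from fit import *
p=cam('wrist'); im=imaging.capture('wrist');np.savez('w9.npz',im=im,**p)
save(im,'w9a',(185,80,140,135),5.5)
save(im,'w9b',(180,270,140,60),5.5)
```

```text
(no output)
```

View pics/w9a.png

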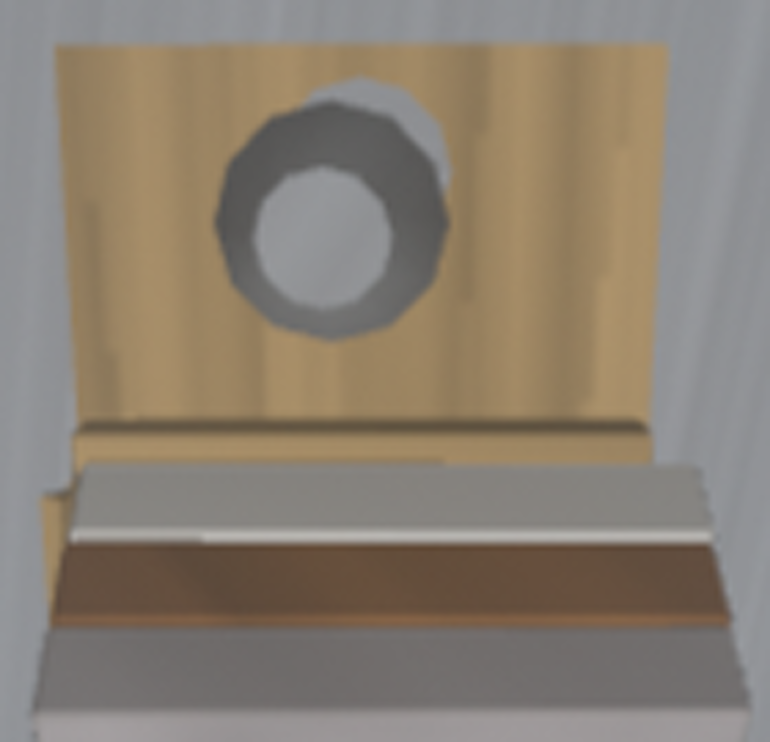

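View pics/w9b.png

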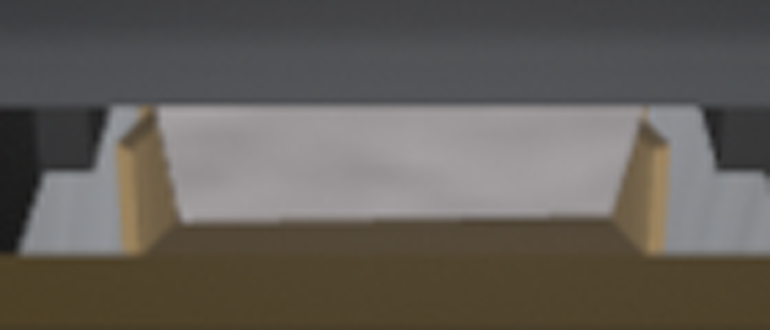

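```bash
cat >> fit.py <<'E'
def Rr(v):
    r=np.radians(v[5]);c,s=np.cos(r),np.sin(r)
    return pileR(v[3],v[4])@np.array([[1,0,0],[0,c,-s],[0,s,c]])
def fit6(p,pts,v0):
    m=np.array([a for a,b in pts])/1000.;obs=np.array([b for a,b in pts])
    f=lambda v:(proj(p,m@Rr(v).T+v[:3])-obs).ravel()
    r=least_squares(f,v0,x_scale=[.01,.01,.01,1,1,1]);return r.x,r.fun.reshape(-1,2)
E
python3 - <<'E'
from fit import *
p=ld('w9'); s=read_state()
a=lambda u,v:px(u,v,185,80,5.5); b=lambda u,v:px(u,v,180,270,5.5)
# wood slab top exposed => use white slab as reference (x=55): top corners & its lower corners; stone 2mm further
base=[((55,28,15),a(34,712)),((55,-28,15),a(749,708)),((55,28,5),a(50,628)),((55,-28,5),a(730,626))]
for nm,pts in dict(top=base+[((-55,28,15),b(180,222)),((-55,-28,15),b(612,218))],
  all=base+[((57,28,-15),a(82,465)),((57,-28,-15),a(703,466)),((56,28,-5),a(70,543)),((56,-28,-5),a(712,543)),((-55,28,15),b(180,222)),((-55,-28,15),b(612,218))]).items():
    v,e=fit6(p,pts,[.536,.262,.05,98.8,28,0]);print(nm,np.round(v,4),'\n',np.round(e,1).tolist())
    print('pile in tray',tray(v[:3]),'tcp in tray',tray(s['position']),s['position'])
R=onz(p,a(323,237),.136);print('rod',R,tray(R))
w=[onz(p,a(75,430),.016),onz(p,a(651,430),.016)];print('wall line',tray(w[0]),tray(w[1]))
w=[onz(p,a(56,45),.006),onz(p,a(668,45),.006)];print('far base',tray(w[0]),tray(w[1]))
w=[onz(p,b(122,145),.026),onz(p,b(665,145),.026)];print('cheek top outer',tray(w[0]),tray(w[1]))
E
```

```text
top [5.35900e-01 2.65800e-01 5.33000e-02 9.70762e+01 2.84464e+01 2.02990e+00] 
 [[0.1, 0.6], [0.2, 1.0], [0.2, -1.0], [-0.6, -0.8], [0.1, 0.3], [0.1, -0.1]]
pile in tray [15.2 -0.7 53.3] tcp in tray [16.9 -0.7 48.6] [0.5356809  0.26754322 0.04858802]
all [5.36300e-01 2.65000e-01 5.27000e-02 9.71237e+01 2.83330e+01 1.61400e+00] 
 [[0.9, 1.4], [0.1, 2.3], [1.1, -0.1], [-0.5, 0.6], [0.1, -2.1], [-1.9, -1.6], [-0.0, -1.2], [-0.5, -0.7], [0.5, 0.5], [0.2, 0.6]]
pile in tray [14.3 -0.9 52.7] tcp in tray [16.9 -0.7 48.6] [0.5356809  0.26754322 0.04858802]
rod [0.52196948 0.34482405 0.136     ] [ 95.4   1.  136. ]
wall line [64.7 36.7 16. ] [ 64.4 -35.1  16. ]
far base [110.5  38.1   6. ] [110.1 -36.7   6. ]
cheek top outer [-39.8  38.7  26. ] [-40.1 -36.5  26. ]
```

>>> apply_moves([
  {"x": -1.7,"y": 0,"z": -2,"spin": 0.026},
  {"x": 0,"y": 0,"z": -2,"spin": 0},
  {"x": 0,"y": 0,"z": 0,"spin": 0},
  {"x": 0,"y": 0,"z": 0,"spin": 0},
])

```text
time_s: 12.2
position: [0.5343, 0.2678, 0.0451]
tcp_rot: [[0.984, -0.003, -0.177], [0.177, 0.013, 0.984], [-0.001, -1.0, 0.014]]
force: [0.7, 0.6, -4.6]
opening: 0.636
```

```bash
sed -i 's/TO=.*/TO=np.array([.5368,.2506]);TY=np.radians(98.6)/' fit.py
python3 - <<'E'
from fit import *
s=read_state(); print(s['position'],tray(s['position']),s['tcp_rot'],s['force'])
E
```

```text
[0.53425913 0.26776141 0.04505816] [17.3 -0.1 45.1] [[ 9.84251876e-01 -3.22742695e-03 -1.76742268e-01]
 [ 1.76769799e-01  1.32933116e-02  9.84162449e-01]
 [-8.26822359e-04 -9.99906431e-01  1.36544785e-02]] [ 0.69244655  0.55665977 -4.61317308]
```

>>> apply_moves([
  {"x": 0.5,"y": -3.5,"z": -1,"spin": 0},
  {"x": 0.6,"y": -4,"z": 0,"spin": 0},
  {"x": 0.5,"y": -3.5,"z": 0,"spin": 0},
  {"x": 0.2,"y": -1.5,"z": 0,"spin": 0},
  {"x": 0,"y": 0,"z": 0,"spin": 0},
  {"x": 0,"y": 0,"z": 0,"spin": 0},
])

```text
time_s: 12.8
position: [0.5365, 0.2537, 0.0442]
tcp_rot: [[0.984, -0.003, -0.176], [0.176, 0.013, 0.984], [-0.0, -1.0, 0.014]]
force: [0.0, 0.6, -4.5]
opening: 0.638
```

Run:
```python
from fit import *
s=read_state(); print(s['position'],tray(s['position']),s['tcp_rot'],s['force'])
im2=imaging.capture('scene'); save(im2,'s10',(290,150,110,80),6)
im3=imaging.capture('wrist'); save(im3,'w10',k=1.5);np.savez('w10.npz',im=im3,**cam('wrist'))
```

```text
[0.53654506 0.25374311 0.04415981] [ 3.1 -0.2 44.2] [[ 9.84366356e-01 -2.78830796e-03 -1.76111051e-01]
 [ 1.76132672e-01  1.33224138e-02  9.84276280e-01]
 [-3.98241101e-04 -9.99907365e-01  1.36052480e-02]] [ 0.02880891  0.61116    -4.47488429]
```

View pics/s10.png

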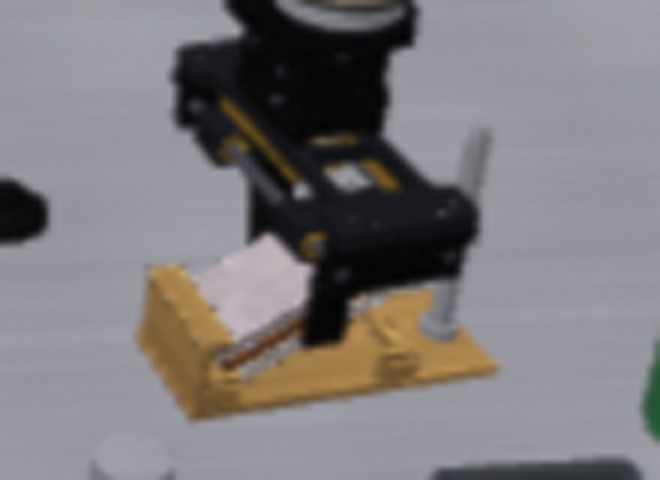

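View pics/w10.png

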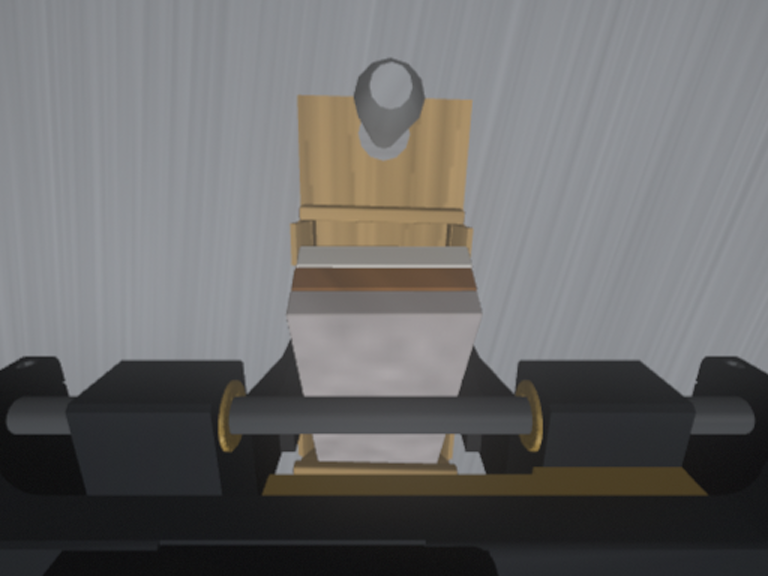

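>>> apply_moves([
  {"x": 0.1,"y": -0.7,"z": -3,"spin": 0},
  {"x": 0,"y": 0,"z": -3,"spin": 0},
  {"x": 0,"y": 0,"z": -3,"spin": 0},
  {"x": 0,"y": 0,"z": -3,"spin": 0},
])

```text
time_s: 13.3
position: [0.5367, 0.2548, 0.0329]
tcp_rot: [[0.984, -0.002, -0.176], [0.176, 0.016, 0.984], [0.001, -1.0, 0.016]]
force: [-1.8, 2.2, 3.1]
opening: 0.641
```

Run:
```python
from fit import *
s=read_state(); print(s['position'],tray(s['position']),s['tcp_rot'][2],s['force'],s['moment'])
im3=imaging.capture('wrist'); save(im3,'w11',k=1.5)
```

```text
[0.53668349 0.25479597 0.0328781 ] [ 4.2 -0.5 32.9] [ 0.00118976 -0.99987824  0.0155594 ] [-1.81628864  2.22303574  3.14424975] [ 0.16364489  0.34089441 -0.03447122]
```

View pics/w11.png

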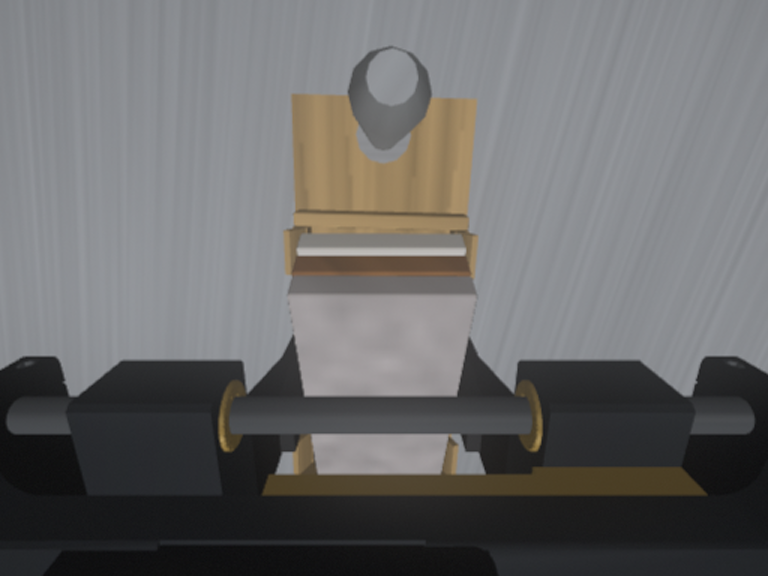

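Run:
```python
from h import *
im=imaging.capture('wrist'); np.savez('w11.npz',im=im,**cam('wrist')); save(im,'w11c',(185,130,140,75),5.5)
im=imaging.capture('scene');save(im,'s11',(300,165,90,65),7)
```

```text
(no output)
```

View pics/w11c.png

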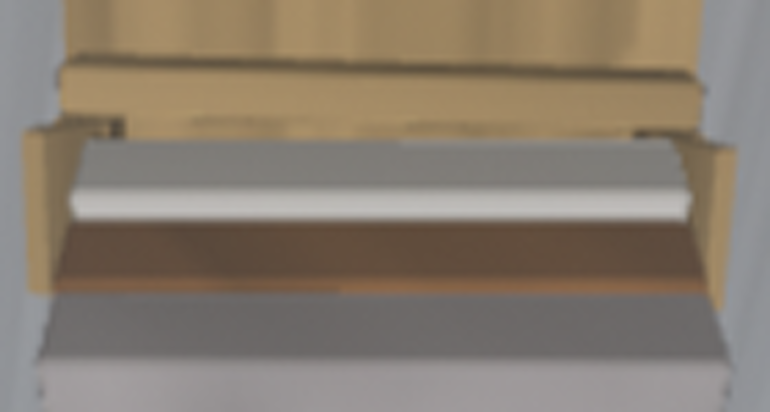

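View pics/s11.png

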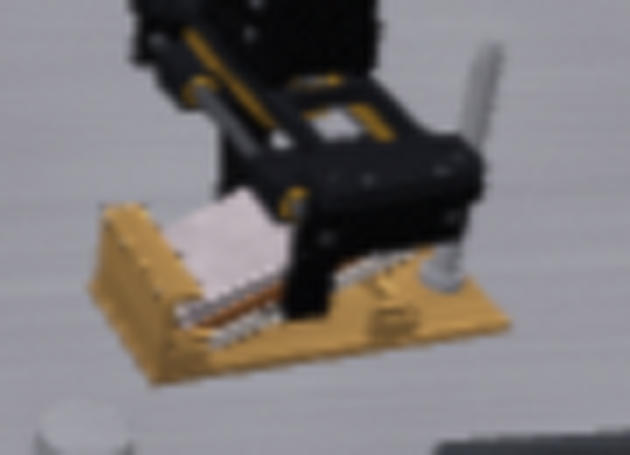

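Run:
```python
from fit import *
p=ld('w11'); s=read_state()
a=lambda u,v:px(u,v,185,130,5.5);k=lambda u,v:px(u,v,0,0,1.5)
pts=[((55,28,15),a(38,361)),((55,-28,15),a(729,360)),((55,28,5),a(50,294)),((55,-28,5),a(707,294)),
 ((-5,28,15),k(305,390)),((-5,-28,15),k(460,390))]
# side edges: use points along sides with free lx: solve approx by including lines
m=np.array([q for q,_ in pts])/1000.;obs=np.array([o for _,o in pts])
sidepts=[(28,k(305,390)),(-28,k(460,390)),(28,k(316,470)),(-28,k(443,470))]
def f(v):
    R=Rr(v);r=list((proj(p,m[:4]@R.T+v[:3])-obs[:4]).ravel())
    for ly,uv in sidepts:
        A=np.array([(55,ly,15),(-55,ly,15)])/1000.;q=proj(p,A@R.T+v[:3]);d=q[1]-q[0];n=np.array([-d[1],d[0]])/np.linalg.norm(d);r.append(n@(uv-q[0]))
    return np.array(r)
r=least_squares(f,[.536,.253,.037,99,17,0],x_scale=[.01,.01,.01,1,1,1]);v=r.x
print(np.round(v,4),np.round(r.fun,1));print('pile(white-based)',tray(v[:3]),'tcp',tray(s['position']),np.degrees(np.arctan2(s['tcp_rot'][1][0],s['tcp_rot'][0][0])))
R=Rr(v)
for nm,uv,lz in (('wood top edge',a(380,283),5),('stone top edge',a(380,190),-5),('stone bot edge',a(380,140),-15)):
    o,d=ray(p,uv); o=R.T@(o-v[:3]);d=R.T@d; q=o+d*(lz/1000-o[2])/d[2];print(nm,np.round(q*1000,1))
w=[onz(p,a(62,60),.016),onz(p,a(702,78),.016)];print('wall far line',tray(w[0]),tray(w[1]))
```

```text
[5.37600e-01 2.52200e-01 3.84000e-02 9.99426e+01 2.01913e+01 4.92400e-01] [-0.2  0.6  0.2  0.4  1.2 -0.4  0.1 -0.7 -1.2 -1.   0.3  0.6]
pile(white-based) [ 1.4 -1.  38.4] tcp [ 3.8 -0.6 32.6] 10.172653519186708
wood top edge [55.8  0.2  5. ]
stone top edge [59.   0.1 -5. ]
stone bot edge [ 58.3   0.  -15. ]
wall far line [64.4 36.2 16. ] [ 64.3 -35.8  16. ]
```

>>> apply_moves([
  {"x": -1,"y": -2,"z": 0,"spin": -0.022},
  {"x": 0,"y": -2,"z": -3,"spin": 0},
  {"x": 0.2,"y": -2,"z": -3,"spin": 0},
  {"x": 0.2,"y": -2,"z": -2,"spin": 0},
  {"x": 0.2,"y": -2,"z": 0,"spin": 0},
])

```text
time_s: 13.95
position: [0.5375, 0.2512, 0.027]
tcp_rot: [[0.989, 0.004, -0.147], [0.147, 0.027, 0.989], [0.008, -1.0, 0.026]]
force: [-1.6, 8.5, -0.1]
opening: 0.64
```

Run:
```python
from fit import *
s=read_state(); print(s['position'],tray(s['position']),s['tcp_rot'][2],s['force'],s['moment'],np.degrees(np.arctan2(s['tcp_rot'][1][0],s['tcp_rot'][0][0])))
im=imaging.capture('wrist'); np.savez('w12.npz',im=im,**cam('wrist')); save(im,'w12c',(185,110,140,100),5.5)
```

```text
[0.53752252 0.25120055 0.02699728] [ 0.5 -0.8 27. ] [ 0.00815544 -0.99961965  0.0263446 ] [-1.57683564  8.48506056 -0.13080209] [1.36428539 0.33921397 0.13211872] 8.447139551963945
```

View pics/w12c.png

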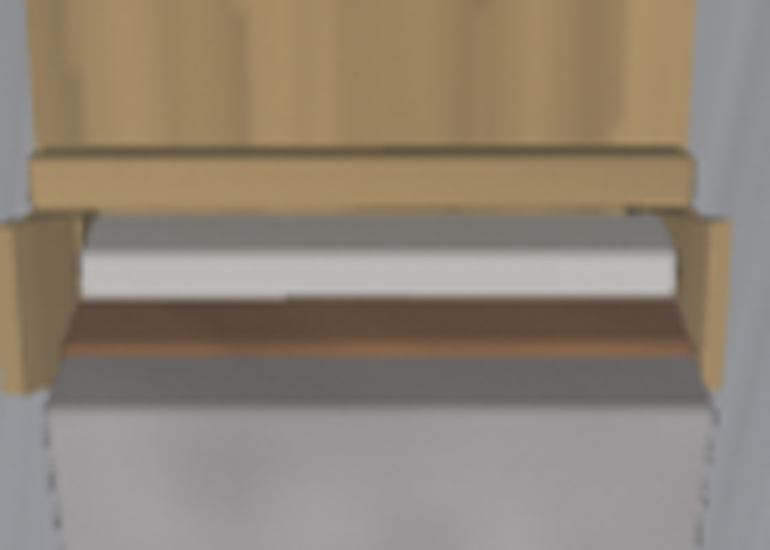

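```bash
cat >> fit.py <<'E'
def fitw(p,corn,sides,edges,v0):
    m=np.array([q for q,_ in corn])/1000.;obs=np.array([o for _,o in corn])
    def f(v):
        R=Rr(v);r=list((proj(p,m@R.T+v[:3])-obs).ravel())
        for ly,uv in sides:
            A=np.array([(55,ly,15),(-55,ly,15)])/1000.;q=proj(p,A@R.T+v[:3]);d=q[1]-q[0];n=np.array([-d[1],d[0]])/np.linalg.norm(d);r.append(n@(uv-q[0]))
        return np.array(r)
    r=least_squares(f,v0,x_scale=[.01,.01,.01,1,1,1]);v=r.x;print(np.round(v,4),np.round(r.fun,1));R=Rr(v)
    print('white-based pile',tray(v[:3]))
    for nm,uv,lz in edges:
        o,d=ray(p,uv); o=R.T@(o-v[:3]);d=R.T@d; q=o+d*(lz/1000-o[2])/d[2];print(nm,'local',np.round(q*1000,1),'tray',tray(R@q+v[:3]))
    return v
E
python3 - <<'E'
from fit import *
p=ld('w12'); s=read_state()
a=lambda u,v:px(u,v,185,110,5.5)
fitw(p,[((55,28,15),a(48,408)),((55,-28,15),a(712,406)),((55,28,5),a(62,357)),((55,-28,5),a(692,357))],
 [(28,a(60,530)),(-28,a(700,530))],(('wood top',a(380,345),5),('wood bot',a(380,299),-5),('stone top',a(380,250),-5),('stone bot',a(380,213),-15)),[.536,.25,.03,98.6,10,0])
print(tray(s['position']))
E
```

```text
[5.37700e-01 2.47700e-01 3.46000e-02 9.79572e+01 1.17197e+01 9.67700e-01] [-0.3  0.   0.5  0.1  0.6  0.1 -0.3 -0.1 -0.2 -0.2]
white-based pile [-3.  -0.5 34.6]
wood top local [56.2 -0.1  5. ] tray [50.9 -1.2 50.9]
wood bot local [56.4 -0.3 -5. ] tray [53.2 -1.4 41.2]
stone top local [61.3 -0.3 -5. ] tray [58.  -1.4 42.2]
stone bot local [ 61.4  -0.5 -15. ] tray [60.1 -1.5 32.4]
[ 0.4 -0.8 27. ]
```

>>> apply_moves([
  {"x": 0,"y": 0,"z": 4,"spin": 0},
  {"x": 0,"y": -3,"z": 1,"spin": 0},
  {"x": 0.3,"y": -5,"z": 0,"spin": 0},
  {"x": 0.5,"y": -7,"z": 0,"spin": 0},
  {"x": 0.5,"y": -7,"z": 0,"spin": 0},
])

```text
time_s: 14.5
position: [0.5378, 0.2458, 0.0312]
tcp_rot: [[0.991, 0.007, -0.132], [0.131, 0.057, 0.99], [0.014, -0.998, 0.055]]
force: [-3.6, 31.4, -0.7]
opening: 0.644
```

Run:
```python
from fit import *
s=read_state(); print(s['position'],tray(s['position']),s['tcp_rot'][2],s['force'],s['moment'],np.degrees(np.arctan2(s['tcp_rot'][1][0],s['tcp_rot'][0][0])))
im=imaging.capture('wrist'); np.savez('w13.npz',im=im,**cam('wrist')); save(im,'w13c',(185,110,140,100),5.5)
save(im,'w13',k=1.5)
```

```text
[0.53776045 0.24575728 0.0312332 ] [-4.9 -0.2 31.2] [ 0.01399159 -0.9983772   0.05520146] [-3.63207043 31.36991414 -0.6516958 ] [5.34054451 0.77943337 0.46466063] 7.5384070001062735
```

View pics/w13c.png

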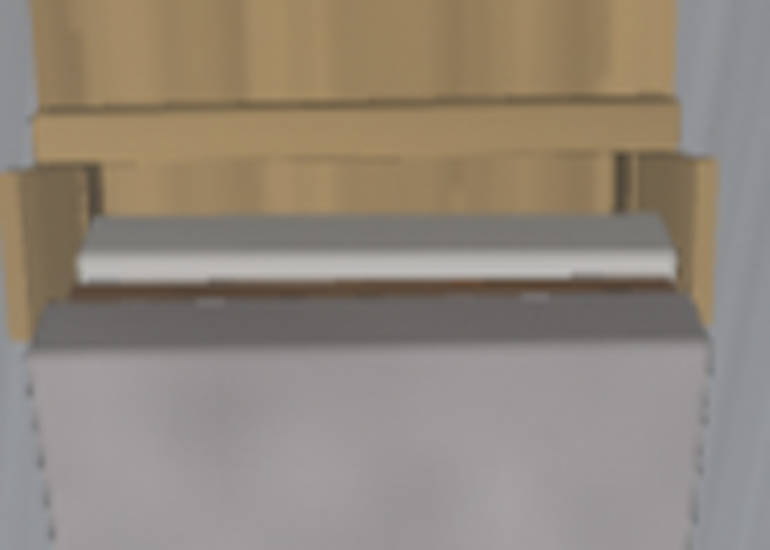

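View pics/w13.png

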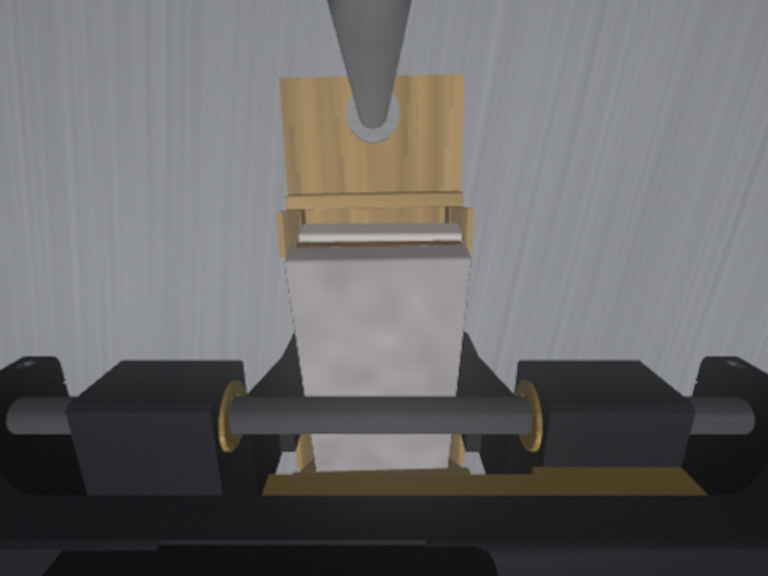

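Run:
```python
from fit import *
p=ld('w13'); s=read_state()
a=lambda u,v:px(u,v,185,110,5.5);k=lambda u,v:px(u,v,0,0,1.5)
fitw(p,[((55,28,15),a(28,352)),((55,-28,15),a(708,342)),((55,28,5),a(45,303)),((55,-28,5),a(690,292))],
 [(28,a(50,520)),(-28,a(696,520)),(28,k(313,466)),(-28,k(450,466))],(('wood top',a(380,300),5),('wood bot',a(380,283),-5),('stone top',a(380,253),-5),('stone bot',a(380,216),-15)),[.536,.25,.03,98.6,10,0])
w=[onz(p,a(35,115),.016),onz(p,a(680,98),.016)];print('wall far line',tray(w[0]),tray(w[1]))
```

```text
[ 5.37500e-01  2.48100e-01  3.98000e-02  9.85964e+01  1.44648e+01
 -7.00600e-01] [-0.4  0.1  0.6 -0.1  0.6 -0.  -0.2  0.  -0.1 -0.5  0.   0. ]
white-based pile [-2.6 -0.3 39.8]
wood top local [54.7 -1.   5. ] tray [49.1 -1.3 58.3]
wood bot local [52.  -1.1 -5. ] tray [49.  -1.5 48. ]
stone top local [55.1 -1.1 -5. ] tray [52.  -1.5 48.7]
stone bot local [ 54.9  -1.2 -15. ] tray [54.3 -1.7 39. ]
wall far line [63.8 36.3 16. ] [ 64.2 -35.9  16. ]
```

>>> apply_moves([
  {"x": 0,"y": 3,"z": -2,"spin": 0},
  {"x": 0,"y": 0,"z": -3,"spin": 0},
  {"x": 0,"y": 0,"z": -3,"spin": 0},
  {"x": 0,"y": 0,"z": -3,"spin": 0},
])

```text
time_s: 14.95
position: [0.5383, 0.2499, 0.0208]
tcp_rot: [[0.991, 0.009, -0.133], [0.132, 0.058, 0.99], [0.016, -0.998, 0.056]]
force: [-0.6, 3.1, 4.4]
opening: 0.642
```

Run:
```python
from fit import *
s=read_state(); print(s['position'],tray(s['position']),s['tcp_rot'][2],s['force'],s['moment'],np.degrees(np.arctan2(s['tcp_rot'][1][0],s['tcp_rot'][0][0])))
im=imaging.capture('wrist'); np.savez('w14.npz',im=im,**cam('wrist')); save(im,'w14c',(185,90,140,110),5.5)
```

```text
[0.53826066 0.24990419 0.0207793 ] [-0.9 -1.3 20.8] [ 0.01631946 -0.99828633  0.05619671] [-0.56698126  3.08362607  4.41168705] [ 0.33255197  0.21476319 -0.06199014] 7.596548768068035
```

View pics/w14c.png

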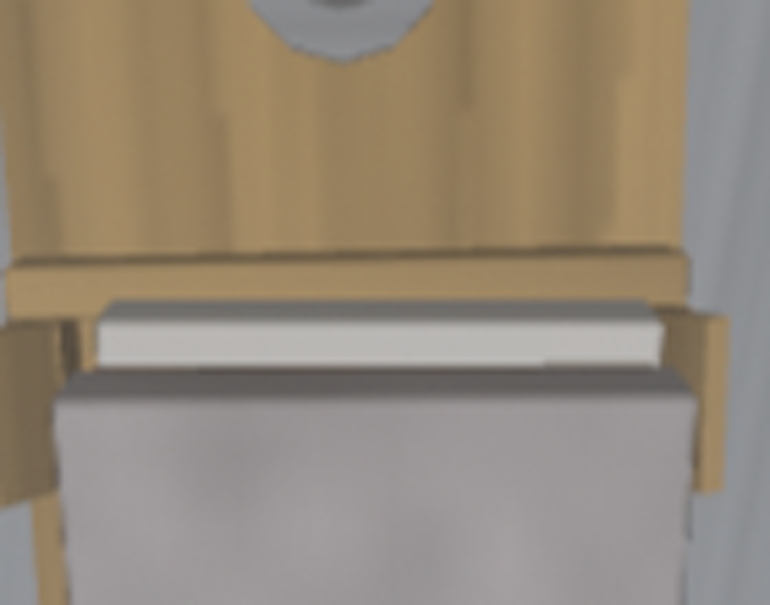

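>>> apply_moves([
  {"x": -1,"y": 0,"z": -2,"spin": 0.015},
  {"x": 0,"y": 0,"z": -2,"spin": 0},
  {"x": 0,"y": 0,"z": -1,"spin": 0},
])

```text
time_s: 15.3
position: [0.5379, 0.2493, 0.0191]
tcp_rot: [[0.99, 0.008, -0.144], [0.143, 0.06, 0.988], [0.017, -0.998, 0.059]]
force: [-1.8, 3.2, 3.0]
opening: 0.643
```

Run:
```python
from fit import *
s=read_state(); print(s['position'],tray(s['position']),s['tcp_rot'][2],s['force'],s['moment'],np.degrees(np.arctan2(s['tcp_rot'][1][0],s['tcp_rot'][0][0])))
im=imaging.capture('wrist'); np.savez('w15.npz',im=im,**cam('wrist')); save(im,'w15c',(185,90,140,110),5.5)
im=imaging.capture('scene');save(im,'s15',(300,165,90,65),7)
```

```text
[0.53788031 0.24934905 0.01907581] [-1.4 -0.9 19.1] [ 0.01675051 -0.99814196  0.05858376] [-1.79935851  3.19867754  2.95959417] [ 0.29876982  0.30040593 -0.03168087] 8.244939634624266
```

View pics/w15c.png

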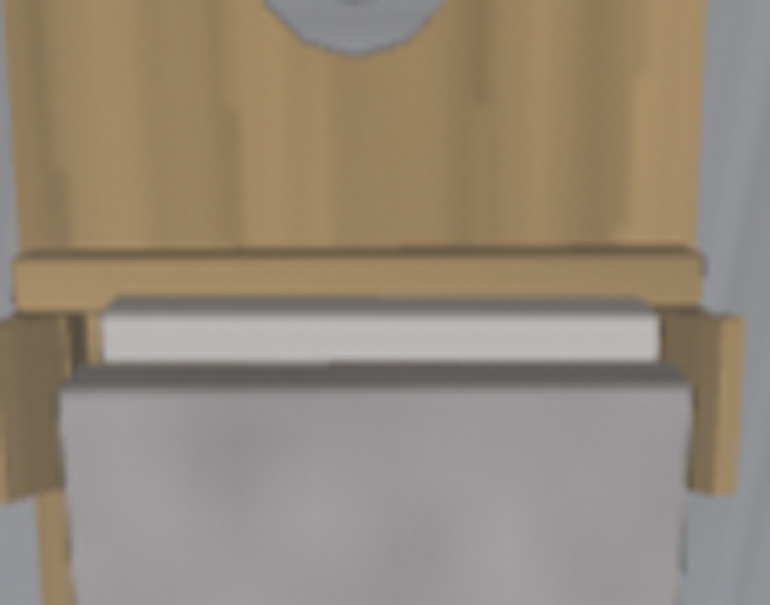

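View pics/s15.png

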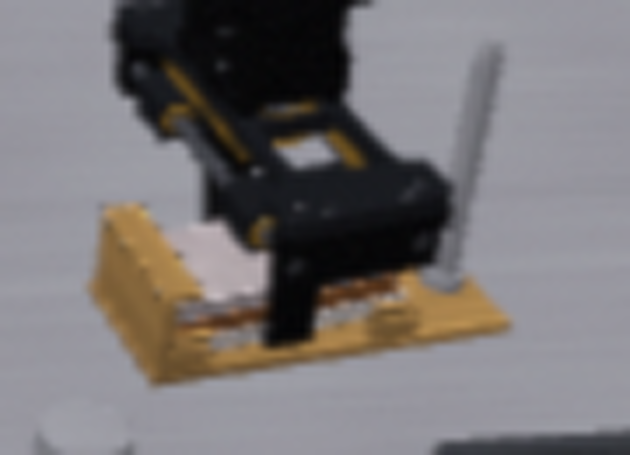

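>>> apply_moves([
  {"x": -0.5,"y": 0,"z": -3,"spin": 0},
  {"x": 0,"y": 0,"z": -3,"spin": 0},
  {"x": 0,"y": 0,"z": -2,"spin": 0},
])

```text
time_s: 15.7
position: [0.5379, 0.2493, 0.019]
tcp_rot: [[0.99, 0.01, -0.144], [0.143, 0.063, 0.988], [0.019, -0.998, 0.061]]
force: [-2.9, 2.9, 8.5]
opening: 0.644
```

Run:
```python
from fit import *
s=read_state(); print(s['position'],tray(s['position']),s['tcp_rot'][2],s['force'],s['moment'],np.degrees(np.arctan2(s['tcp_rot'][1][0],s['tcp_rot'][0][0])))
im=imaging.capture('wrist'); np.savez('w16.npz',im=im,**cam('wrist')); save(im,'w16c',(185,90,140,110),5.5)
im=imaging.capture('scene');save(im,'s16',(300,165,90,65),7)
```

```text
[0.53793085 0.24928087 0.01903765] [-1.5 -0.9 19. ] [ 0.01866744 -0.99797411  0.06082112] [-2.93161103  2.94738718  8.45835781] [0.33994161 0.66748511 0.00268716] 8.21719919876749
```

View pics/w16c.png

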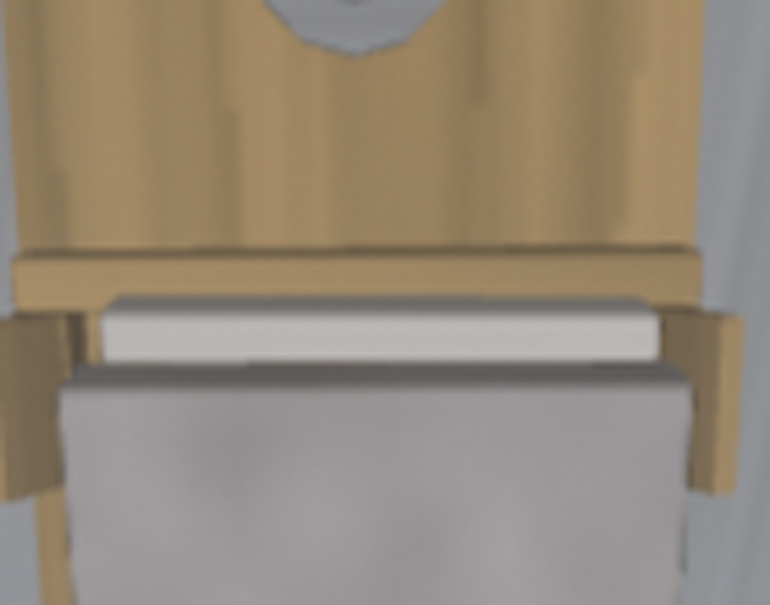

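View pics/s16.png

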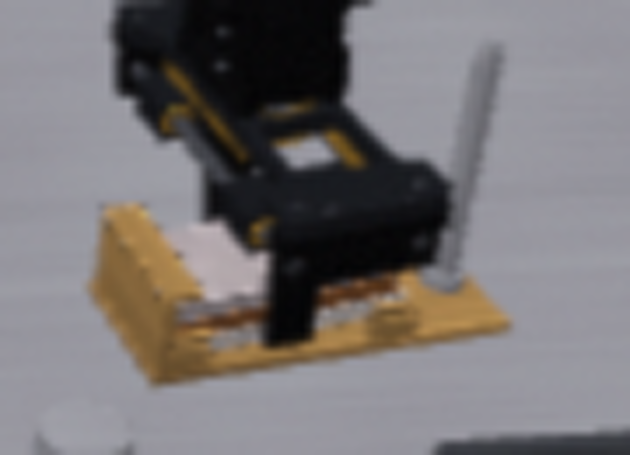

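Run:
```python
from fit import *
p=ld('w16'); s=read_state()
a=lambda u,v:px(u,v,185,90,5.5)
fitw(p,[((55,28,15),a(61,391)),((55,-28,15),a(692,384)),((55,28,5),a(82,368)),((55,-28,5),a(672,365))],
 [(28,a(73,590)),(-28,a(680,590))],(('stone top',a(380,312),-5),('stone bot',a(380,298),-15)),[.536,.25,.03,98.6,4,0])
w=[onz(p,a(15,256),.016),onz(p,a(701,253),.016)];print('wall far line',tray(w[0]),tray(w[1]))
```

```text
[ 5.38200e-01  2.50900e-01  2.61000e-02  9.87247e+01  3.00390e+00
 -1.48020e+00] [-0.2 -0.2 -0.1  0.2 -0.1  0.1 -0.1 -0.1  0.2  0.1]
white-based pile [ 0.  -1.4 26.1]
stone top local [58.7 -0.4 -5. ] tray [58.9 -1.8 24.2]
stone bot local [ 58.7  -0.3 -15. ] tray [59.4 -2.  14.2]
wall far line [64.3 36.1 16. ] [ 64.  -35.8  16. ]
```

>>> apply_moves([
  {"x": -0.7,"y": 0,"z": 3,"spin": 0},
  {"x": 0,"y": -4,"z": 1,"spin": 0},
  {"x": 0.3,"y": -5,"z": 0,"spin": 0},
  {"x": 0.3,"y": -6,"z": 0,"spin": 0},
  {"x": 0.4,"y": -6,"z": 0,"spin": 0},
  {"x": 0.4,"y": -6,"z": 0,"spin": 0},
])

```text
time_s: 16.4
position: [0.5372, 0.246, 0.0238]
tcp_rot: [[0.992, 0.012, -0.128], [0.126, 0.102, 0.987], [0.025, -0.995, 0.099]]
force: [-1.7, 28.0, -0.4]
opening: 0.641
```

Run:
```python
from fit import *
s=read_state(); print(s['position'],tray(s['position']),s['tcp_rot'][2],s['force'],s['moment'],np.degrees(np.arctan2(s['tcp_rot'][1][0],s['tcp_rot'][0][0])))
im=imaging.capture('wrist'); np.savez('w17.npz',im=im,**cam('wrist')); save(im,'w17c',(185,90,140,110),5.5)
im=imaging.capture('scene');save(im,'s17',(300,165,90,65),7)
```

```text
[0.53718436 0.24596958 0.02377094] [-4.6  0.3 23.8] [ 0.02528053 -0.9947253   0.09941063] [-1.65732027 28.03307158 -0.41635486] [4.18436709 0.43689984 0.53825322] 7.247285293698281
```

View pics/w17c.png

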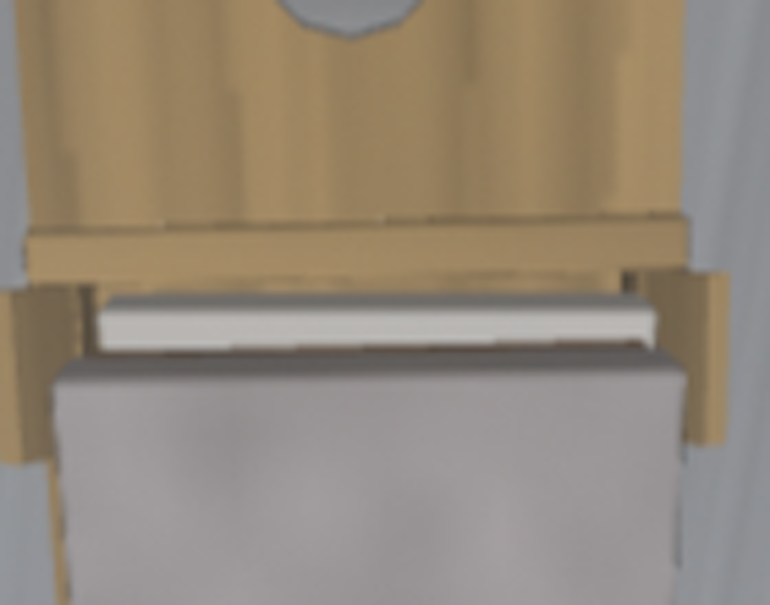

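View pics/s17.png

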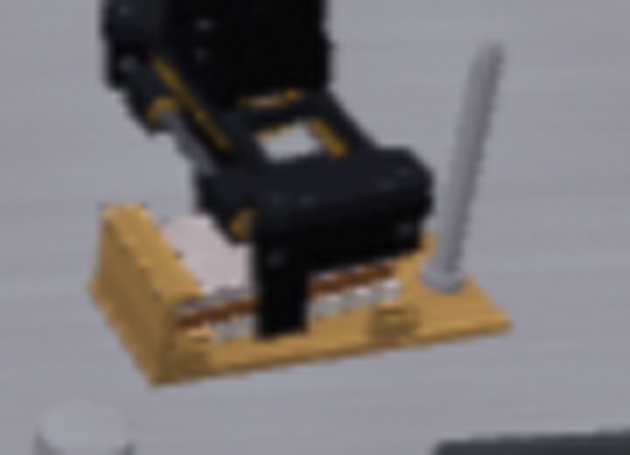

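>>> apply_moves([
  {"x": 0,"y": 1.5,"z": -2,"spin": 0.01},
  {"x": 0,"y": 0.5,"z": -3,"spin": 0},
  {"x": 0,"y": 0.5,"z": -3,"spin": 0},
  {"x": 0,"y": 0,"z": -2,"spin": 0},
])

```text
time_s: 16.9
position: [0.5368, 0.2491, 0.0188]
tcp_rot: [[0.99, 0.01, -0.141], [0.14, 0.103, 0.985], [0.025, -0.995, 0.101]]
force: [-3.1, 5.1, 10.5]
opening: 0.645
```

Run:
```python
from fit import *
s=read_state(); print(s['position'],tray(s['position']),s['tcp_rot'][2],s['force'],s['moment'],np.degrees(np.arctan2(s['tcp_rot'][1][0],s['tcp_rot'][0][0])))
im=imaging.capture('wrist'); np.savez('w18.npz',im=im,**cam('wrist')); save(im,'w18c',(185,90,140,110),5.5)
im=imaging.capture('scene');save(im,'s18',(300,165,90,65),7)
```

```text
[0.53681459 0.2490722  0.01883953] [-1.5  0.2 18.8] [ 0.02479602 -0.99461762  0.10060291] [-3.08954279  5.07778233 10.50391876] [0.79186087 0.77007874 0.1327992 ] 8.023746115782748
```

View pics/w18c.png

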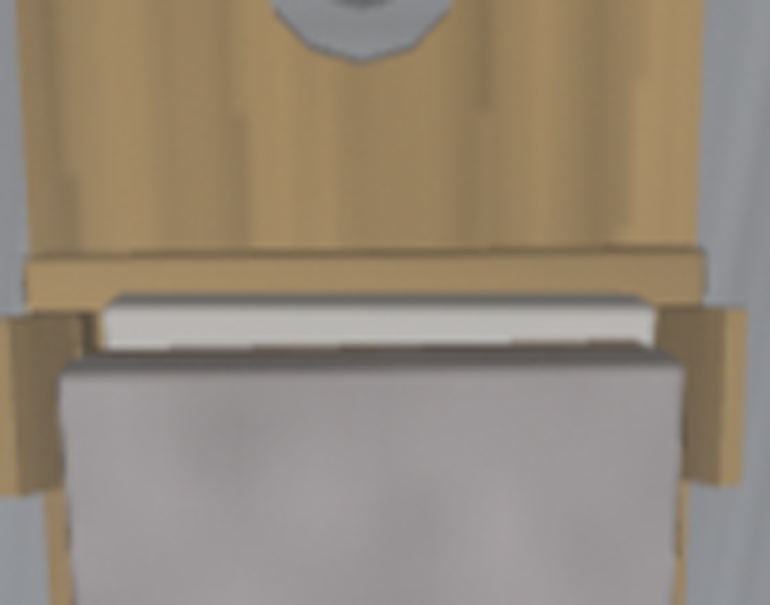

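View pics/s18.png

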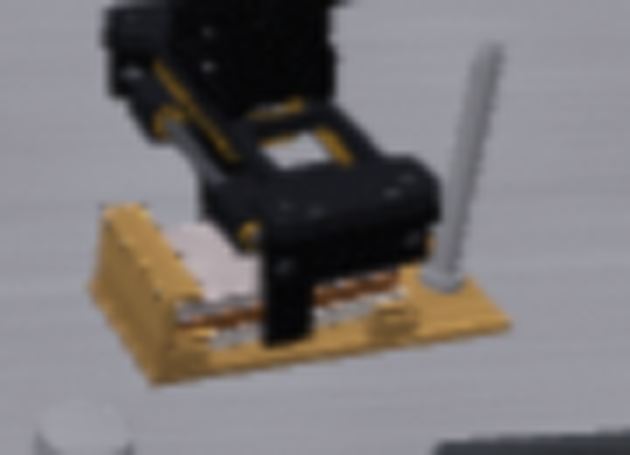

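Run:
```python
from fit import *
p=ld('w18'); s=read_state()
a=lambda u,v:px(u,v,185,90,5.5)
v=fitw(p,[((55,28,15),a(60,377)),((55,-28,15),a(684,366)),((55,28,5),a(84,357)),((55,-28,5),a(650,346))],
 [(28,a(72,590)),(-28,a(673,590))],(('stone top',a(380,308),-5),('stone bot',a(380,296),-15)),[.536,.25,.03,98.6,4,0])
w=[onz(p,a(27,259),.016),onz(p,a(705,250),.016)];print('wall far line',tray(w[0]),tray(w[1]))
w=[onz(p,a(27,310),.016),onz(p,a(100,310),.016),onz(p,a(680,305),.016)];print('wall near line',[tray(x) for x in w])
for z in(.006,.011,.016,.02): print(z,tray(onz(p,a(105,300),z)),tray(onz(p,a(650,300),z)))
# widths of stone edge: top edge corners
for z in (.016,.02,.026): 
  A,B=onz(p,a(105,309),z),onz(p,a(655,306),z);print('w',z,np.linalg.norm(A-B)*1000)
for z in (.036,.04,.046): 
  A,B=onz(p,a(60,377),z),onz(p,a(684,366),z);print('white w',z,np.linalg.norm(A-B)*1000)
```

```text
[5.36200e-01 2.51100e-01 2.42000e-02 9.86522e+01 4.02720e+00 1.23980e+00] [ 0.3 -0.3 -0.6 -0.2 -1.2  0.2  1.1  0.4  0.8 -0.4]
white-based pile [ 0.6  0.5 24.2]
stone top local [58.1 -1.6 -5. ] tray [58.9 -0.9 23.3]
stone bot local [ 58.1  -2.1 -15. ] tray [59.6 -1.2 13.3]
wall far line [64.  36.2 16. ] [ 64.2 -35.9  16. ]
wall near line [array([58.7, 36.5, 16. ]), array([58.6, 28.8, 16. ]), array([ 58.4, -33.4,  16. ])]
0.006 [59.2 29.7  6. ] [ 58.5 -32.2   6. ]
0.011 [59.4 29.  11. ] [ 58.7 -31.2  11. ]
0.016 [59.7 28.2 16. ] [ 59.  -30.1  16. ]
0.02 [59.8 27.6 20. ] [ 59.2 -29.3  20. ]
w 0.016 58.966170106096406
w 0.02 57.53762477219258
w 0.026 55.39480677133688
white w 0.036 59.29688609616846
white w 0.04 57.66233068397604
white w 0.046 55.2104975656872
```

>>> apply_moves([
  {"x": 0,"y": -1,"z": 4,"spin": 0.005},
  {"x": 0,"y": -4,"z": 0,"spin": 0},
  {"x": 0.3,"y": -5,"z": 0,"spin": 0},
  {"x": 0.3,"y": -5,"z": 0,"spin": 0},
  {"x": 0.3,"y": -5,"z": -1,"spin": 0},
  {"x": 0.3,"y": -4,"z": -3,"spin": 0},
  {"x": 0.3,"y": -3,"z": -4,"spin": 0},
  {"x": 0.2,"y": -2,"z": -4,"spin": 0},
])

```text
time_s: 17.8
position: [0.5378, 0.2442, 0.0154]
tcp_rot: [[0.991, 0.01, -0.13], [0.127, 0.144, 0.981], [0.029, -0.99, 0.141]]
force: [-7.7, 5.8, 50.0]
opening: 0.64
```

Run:
```python
from fit import *
s=read_state(); print(s['position'],tray(s['position']),s['tcp_rot'][2],s['force'],s['moment'],np.degrees(np.arctan2(s['tcp_rot'][1][0],s['tcp_rot'][0][0])))
im=imaging.capture('wrist'); np.savez('w19.npz',im=im,**cam('wrist')); save(im,'w19c',(185,90,140,110),5.5)
im=imaging.capture('scene');save(im,'s19',(300,165,90,65),7)
```

```text
[0.53780905 0.24416344 0.01537771] [-6.5 -0.  15.4] [ 0.02885168 -0.9895439   0.14131686] [-7.69280645  5.81265183 50.02611577] [1.26228832 2.63779293 0.49086644] 7.311444977481773
```

View pics/w19c.png

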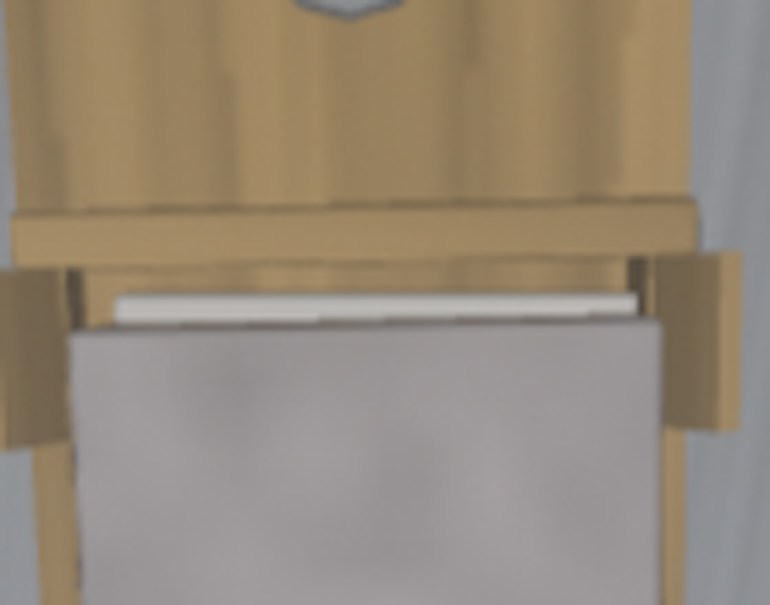

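View pics/s19.png

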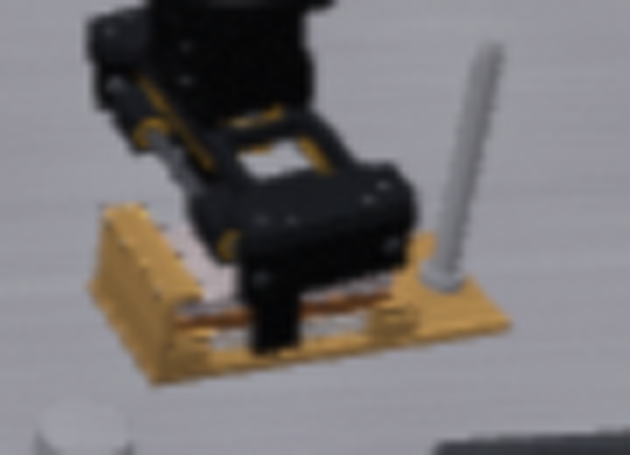

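>>> apply_moves([
  {"x": 0,"y": 0.5,"z": 0.5,"spin": 0},
  {"x": 0,"y": 0,"z": 0,"spin": 0},
])

```text
time_s: 18.1
position: [0.5379, 0.2442, 0.0169]
tcp_rot: [[0.991, 0.011, -0.13], [0.127, 0.144, 0.981], [0.03, -0.989, 0.142]]
force: [0.4, 4.4, -3.1]
opening: 0.64
```

>>> apply_moves([
  {"x": 0,"y": 0,"z": 0,"spin": 0},
  {"x": 0,"y": 0,"z": 0.5,"spin": 0},
  {"x": 0,"y": 0,"z": 0.5,"spin": 0},
  {"x": 0,"y": 0,"z": 0,"spin": 0},
  {"x": 0,"y": 0,"z": 0,"spin": 0},
], grip=78)

```text
time_s: 18.6
position: [0.5397, 0.2411, 0.0165]
tcp_rot: [[0.992, 0.013, -0.127], [0.124, 0.142, 0.982], [0.031, -0.99, 0.139]]
force: [0.3, 0.6, 0.2]
opening: 0.886
```

Run:
```python
from fit import *
s=read_state(); print(s['position'],tray(s['position']),s['tcp_rot'][2],s['force'],s['opening'])
im=imaging.capture('wrist'); np.savez('w20.npz',im=im,**cam('wrist')); save(im,'w20c',k=1.5)
```

```text
[0.53971995 0.24108398 0.01648736] [-9.8 -1.5 16.5] [ 0.03085583 -0.98977724  0.13924414] [0.26656851 0.61484453 0.22094166] 0.8855818268843119
```

View pics/w20c.png

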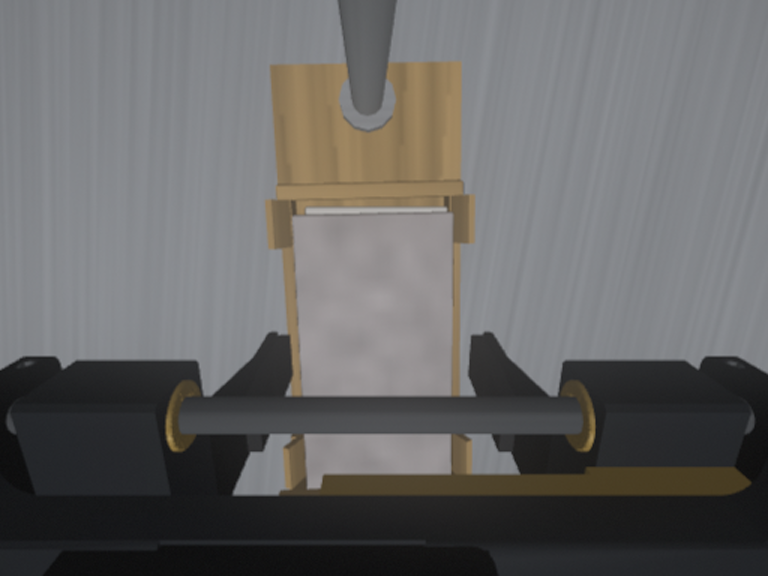

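>>> apply_moves([
  {"x": -1.5,"y": 2,"z": 5,"spin": 0},
  {"x": 0,"y": 0,"z": 10,"spin": 0},
  {"x": 0,"y": 0,"z": 20,"spin": 0},
  {"x": 0,"y": 0,"z": 35,"spin": 0},
  {"x": 0,"y": 0,"z": 45,"spin": 0},
  {"x": 0,"y": 0,"z": 40,"spin": 0},
  {"x": 0,"y": 0,"z": 20,"spin": 0},
  {"x": 0,"y": 0,"z": 0,"spin": 0},
  {"x": 0,"y": 0,"z": 0,"spin": 0},
])

```text
time_s: 19.55
position: [0.5338, 0.2428, 0.2015]
tcp_rot: [[0.992, 0.011, -0.129], [0.126, 0.14, 0.982], [0.029, -0.99, 0.137]]
force: [0.5, 0.4, -1.1]
opening: 0.895
```

Run:
```python
from fit import *
s=read_state(); print(s['position'],tray(s['position']),s['tcp_rot'],s['force'],s['opening'])
im=imaging.capture('wrist'); np.savez('w21.npz',im=im,**cam('wrist')); save(im,'w21',k=1.5);save(im,'w21c',(190,90,130,100),6)
im=imaging.capture('scene');save(im,'s21',(300,165,90,65),8)
im=imaging.capture('side');save(im,'d21',(130,230,120,100),6)
```

```text
[0.53384932 0.24275298 0.20153277] [ -7.3   4.1 201.5] [[ 0.99162554  0.01080272 -0.12869377]
 [ 0.12593662  0.13990002  0.9821242 ]
 [ 0.02861387 -0.9901067   0.13736797]] [ 0.52376425  0.41281701 -1.10463416] 0.8946121705347876
```

View pics/w21.png

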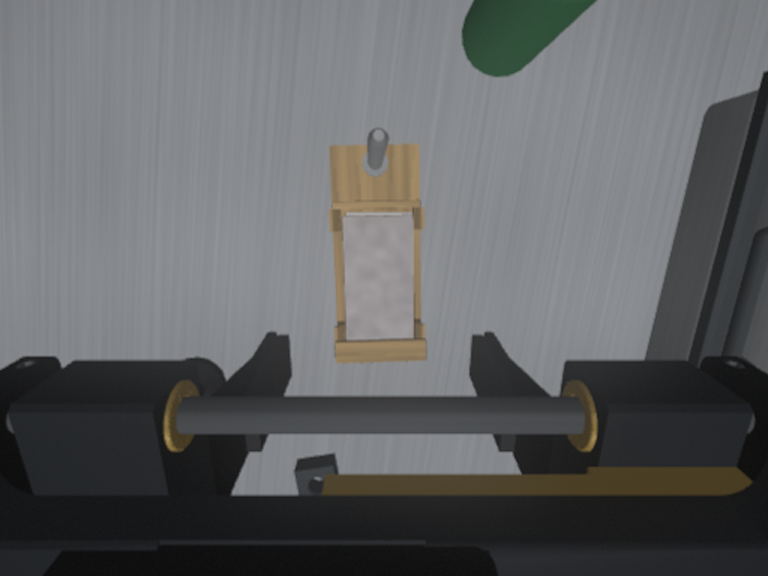

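View pics/s21.png

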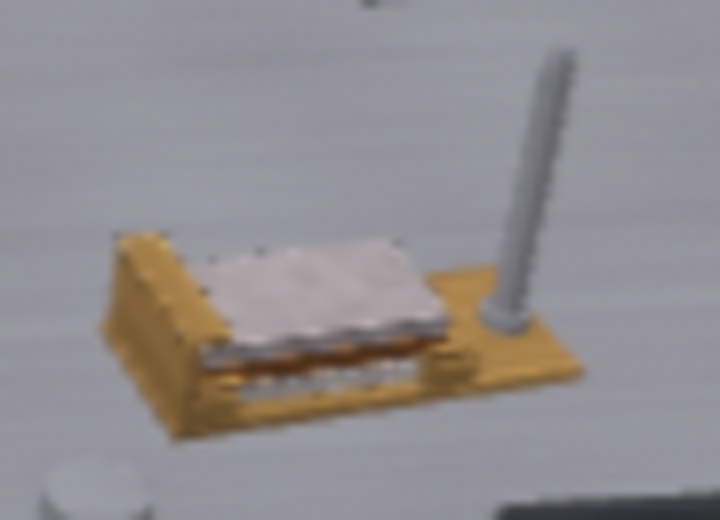

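View pics/d21.png

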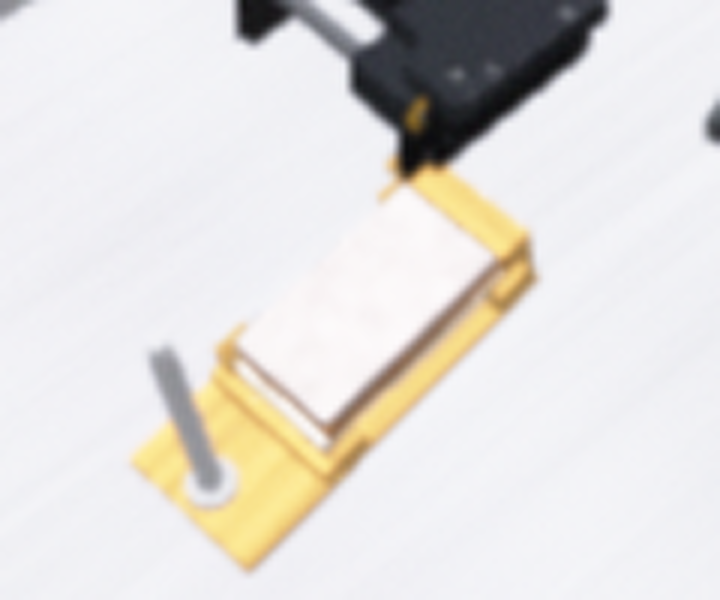

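View pics/w21c.png

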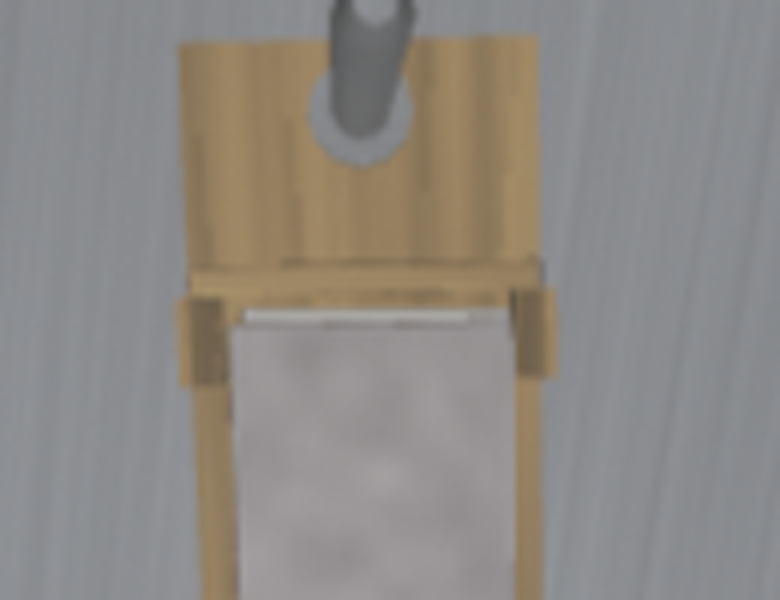

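Run:
```python
from fit import *
p=ld('w21'); s=read_state()
a=lambda u,v:px(u,v,190,90,6);k=lambda u,v:px(u,v,0,0,1.5)
L,Rr_=onz(p,a(231,326),.036),onz(p,a(514,322),.036)
ll,lr=onz(p,k(347,339),.036),onz(p,k(414,338),.036)
print('white far corners',tray(L),tray(Rr_),'near (at lip occl)',tray(ll),tray(lr))
for z in(.030,.036,.042):print(z,np.linalg.norm(onz(p,a(231,326),z)-onz(p,a(514,322),z)))
S=[onz(p,a(245,310),.016),onz(p,a(510,308),.016)];print('stone top edge',[tray(x) for x in S])
print('wall near', tray(onz(p,a(192,292),.016)),tray(onz(p,a(540,287),.016)),'far',tray(onz(p,a(192,268),.016)),tray(onz(p,a(540,263),.016)))
print('rod tip',tray(onz(p,k(378,135),.136)))
print('base far',tray(onz(p,a(180,44),.006)),tray(onz(p,a(538,37),.006)))
e=[onz(p,k(345,338),.048),onz(p,k(425,338),.048)]
print('lip',[tray(x) for x in e])
```

```text
white far corners [52.6 26.9 36. ] [ 52.  -28.5  36. ] near (at lip occl) [-47.2  27.1  36. ] [-48.2 -28.2  36. ]
0.03 0.05644521584773304
0.036 0.05543712868827403
0.042 0.05442904152881491
stone top edge [array([55.6, 25.1, 16. ]), array([ 54.7, -29.9,  16. ])]
wall near [59.6 35.9 16. ] [ 58.8 -36.2  16. ] far [64.4 35.7 16. ] [ 63.7 -36.2  16. ]
rod tip [ 95.4   0.4 136. ]
base far [110.2  37.    6. ] [110.1 -37.4   6. ]
lip [array([-42.6,  27.9,  48. ]), array([-44.7, -35.7,  48. ])]
```

>>> apply_moves([
  {"x": 0,"y": -20,"z": 0,"spin": 0.02},
  {"x": 0,"y": -35,"z": -5,"spin": 0.03},
  {"x": 0,"y": -40,"z": -10,"spin": 0.03},
  {"x": 0,"y": -40,"z": -10,"spin": 0.03},
  {"x": 0,"y": -40,"z": -10,"spin": 0.02},
  {"x": 0,"y": -35,"z": -10,"spin": 0.01},
  {"x": 0,"y": -20,"z": -10,"spin": 0},
  {"x": 0,"y": -10,"z": -5,"spin": 0},
  {"x": 0,"y": 0,"z": 0,"spin": 0},
  {"x": 0,"y": 0,"z": 0,"spin": 0},
  {"x": 0,"y": 0,"z": 0,"spin": 0},
], grip=70)

```text
time_s: 20.8
position: [0.5242, -0.0025, 0.1229]
tcp_rot: [[0.962, -0.041, -0.269], [0.272, 0.144, 0.951], [-0.0, -0.989, 0.15]]
force: [-0.2, 0.3, 0.1]
opening: 0.804
```

Run:
```python
from fit import *
s=read_state(); print(s['position'],s['tcp_rot'],s['force'],s['opening'],np.degrees(np.arctan2(s['tcp_rot'][1][0],s['tcp_rot'][0][0])))
im=imaging.capture('wrist'); np.savez('w22.npz',im=im,**cam('wrist')); save(im,'w22',k=1.5)
```

```text
[ 0.5241913  -0.00249848  0.12293557] [[ 9.62320747e-01 -4.08277059e-02 -2.68834294e-01]
 [ 2.71916856e-01  1.44302622e-01  9.51439949e-01]
 [-5.16168980e-05 -9.88690979e-01  1.49967149e-01]] [-0.22152701  0.30789516  0.13565613] 0.8042025538726459 15.778362852016771
```

View pics/w22.png

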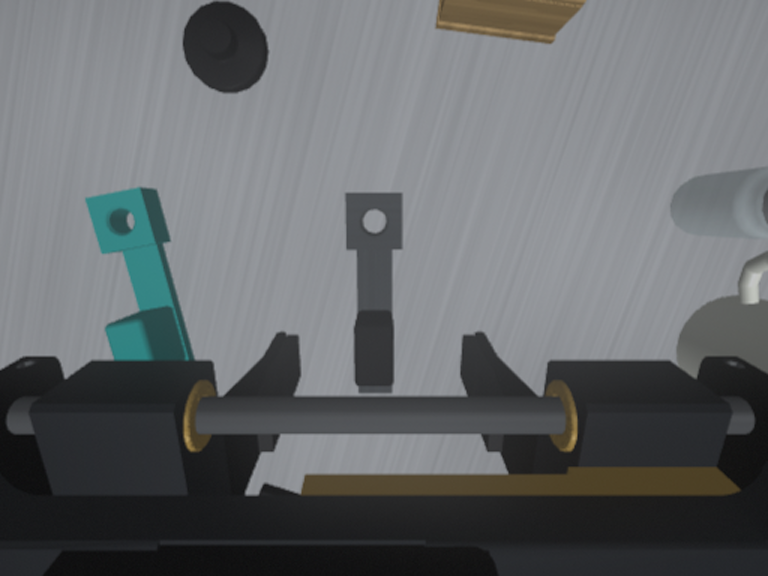

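Run:
```python
from fit import *
p=ld('w22');s=read_state();k=lambda u,v:px(u,v,0,0,1.5)
c=[onz(p,k(*q),.02) for q in [(346,193),(402,193),(402,249),(346,249)]];M=np.mean(c,0);print('block',M,'hole',onz(p,k(374,221),.02))
e=[onz(p,k(*q),.048) for q in [(358,311),(390,311)]];print('handle front top',np.mean(e,0))
e2=np.mean([onz(p,k(*q),.008) for q in [(358,391),(392,391)]],0);print('bar end',e2)
d=(M-e2)[:2];print(np.linalg.norm(d),np.degrees(np.arctan2(d[1],d[0])));u=d/np.linalg.norm(d);print('grip',M[:2]-.08*u,e2[:2]+.041*u,np.mean(e,0)[:2]-.02*u)
T=np.array(s['tcp_rot']);g=np.array([*(M[:2]-.08*u),.030]);t=g+.011*T[:,1];print('tcp target',t,'delta mm',(t-s['position'])*1000)
```

```text
block [0.50518646 0.05253981 0.02      ] hole [0.50513436 0.0527191  0.02      ]
handle front top [0.51962103 0.00231605 0.048     ]
bar end [ 0.53802322 -0.06266482  0.008     ]
0.11979298642588046 105.90913367235929
grip [ 0.52711546 -0.024396  ] [ 0.5267846  -0.02323522] [ 0.52510328 -0.0169179 ]
tcp target [ 0.52666848 -0.02280913  0.01912425] delta mm [   2.46477598  -20.51964848 -103.96662169]
```

>>> apply_moves([
  {"x": 1,"y": -8,"z": -10,"spin": 0},
  {"x": 1,"y": -8,"z": -15,"spin": 0},
  {"x": 0,"y": -3,"z": -15,"spin": 0},
  {"x": 0,"y": 0,"z": -10,"spin": 0},
  {"x": 0,"y": 0,"z": 0,"spin": 0},
  {"x": 0,"y": 0,"z": 0,"spin": 0},
])

```text
time_s: 21.45
position: [0.527, -0.0209, 0.0694]
tcp_rot: [[0.961, -0.039, -0.274], [0.277, 0.143, 0.95], [0.002, -0.989, 0.149]]
force: [0.1, -0.8, 0.1]
opening: 0.803
```

>>> apply_moves([
  {"x": 0,"y": -1.5,"z": -12,"spin": 0},
  {"x": 0,"y": 0,"z": -14,"spin": 0},
  {"x": 0,"y": 0,"z": -12,"spin": 0},
  {"x": 0,"y": 0,"z": -6,"spin": 0},
  {"x": 0,"y": 0,"z": 0,"spin": 0},
  {"x": 0,"y": 0,"z": 0,"spin": 0},
])

```text
time_s: 22.05
position: [0.528, -0.0227, 0.023]
tcp_rot: [[0.961, -0.036, -0.275], [0.278, 0.142, 0.95], [0.005, -0.989, 0.147]]
force: [-0.5, 0.1, 0.8]
opening: 0.805
```

Run:
```python
from fit import *
s=read_state(); print(s['position'],s['force'])
im=imaging.capture('wrist'); np.savez('w23.npz',im=im,**cam('wrist')); save(im,'w23',k=1.5)
```

```text
[ 0.52803073 -0.02271642  0.02304765] [-0.48296882  0.12334124  0.80738592]
```

View pics/w23.png

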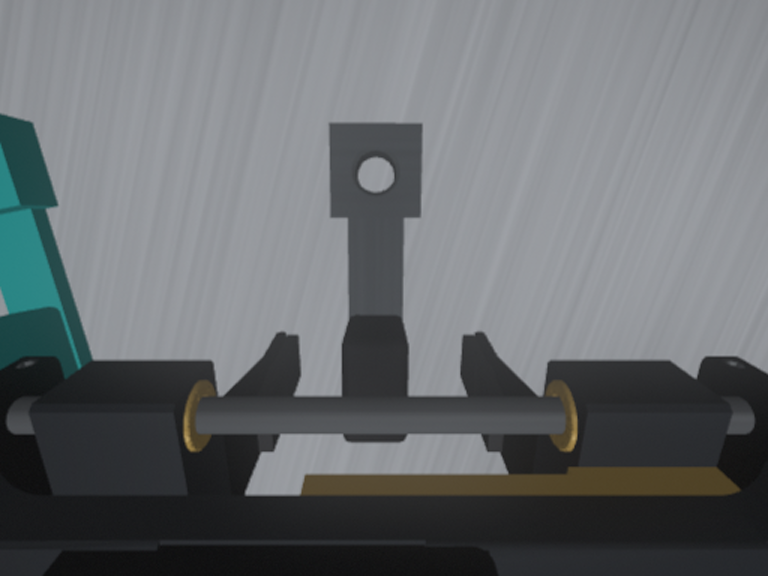

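>>> apply_moves([
  {"x": -1,"y": 0,"z": -3,"spin": 0},
  {"x": 0,"y": 0,"z": 0,"spin": 0},
])

```text
time_s: 22.3
position: [0.5275, -0.0228, 0.0207]
tcp_rot: [[0.961, -0.035, -0.276], [0.278, 0.142, 0.95], [0.006, -0.989, 0.146]]
force: [-0.4, 0.1, -0.3]
opening: 0.806
```

>>> apply_moves([
  {"x": 0,"y": 0,"z": 0,"spin": 0},
  {"x": 0,"y": 0,"z": 0,"spin": 0},
  {"x": 0,"y": 0,"z": 0,"spin": 0},
  {"x": 0,"y": 0,"z": 0,"spin": 0},
  {"x": 0,"y": 0,"z": 0,"spin": 0},
  {"x": 0,"y": 0,"z": 0,"spin": 0},
  {"x": 0,"y": 0,"z": 0,"spin": 0},
  {"x": 0,"y": 0,"z": 0,"spin": 0},
], grip=12)

```text
time_s: 23.1
position: [0.5275, -0.0231, 0.0216]
tcp_rot: [[0.96, -0.034, -0.277], [0.279, 0.141, 0.95], [0.007, -0.989, 0.145]]
force: [0.8, 0.2, -0.2]
opening: 0.273
```

>>> apply_moves([
  {"x": 0,"y": 0,"z": 5,"spin": 0},
  {"x": 0,"y": 0,"z": 12,"spin": 0},
  {"x": 0,"y": 0,"z": 20,"spin": 0},
  {"x": 0,"y": 0,"z": 25,"spin": 0},
  {"x": 0,"y": 0,"z": 25,"spin": 0},
  {"x": 0,"y": 0,"z": 25,"spin": 0},
  {"x": 0,"y": 0,"z": 20,"spin": 0},
  {"x": 0,"y": 0,"z": 12,"spin": 0},
  {"x": 0,"y": 0,"z": 6,"spin": 0},
  {"x": 0,"y": 0,"z": 0,"spin": 0},
  {"x": 0,"y": 0,"z": 0,"spin": 0},
])

```text
time_s: 24.2
position: [0.5233, -0.022, 0.1801]
tcp_rot: [[0.96, -0.038, -0.276], [0.279, 0.14, 0.95], [0.003, -0.989, 0.145]]
force: [0.2, 0.2, -4.1]
opening: 0.274
```

Run:
```python
from fit import *
s=read_state(); print(s['position'],s['force'],s['tcp_rot'],np.degrees(np.arctan2(s['tcp_rot'][1][0],s['tcp_rot'][0][0])))
im=imaging.capture('wrist'); np.savez('w24.npz',im=im,**cam('wrist')); save(im,'w24',k=1.5)
im=imaging.capture('scene');save(im,'s24',(200,120,120,90),6)
```

```text
[ 0.52329216 -0.02197431  0.18011471] [ 0.15286543  0.2349301  -4.06971498] [[ 0.96035237 -0.03780587 -0.27621377]
 [ 0.27877596  0.13982323  0.95012285]
 [ 0.00270088 -0.98945449  0.14481894]] 16.187224720174484
```

View pics/w24.png

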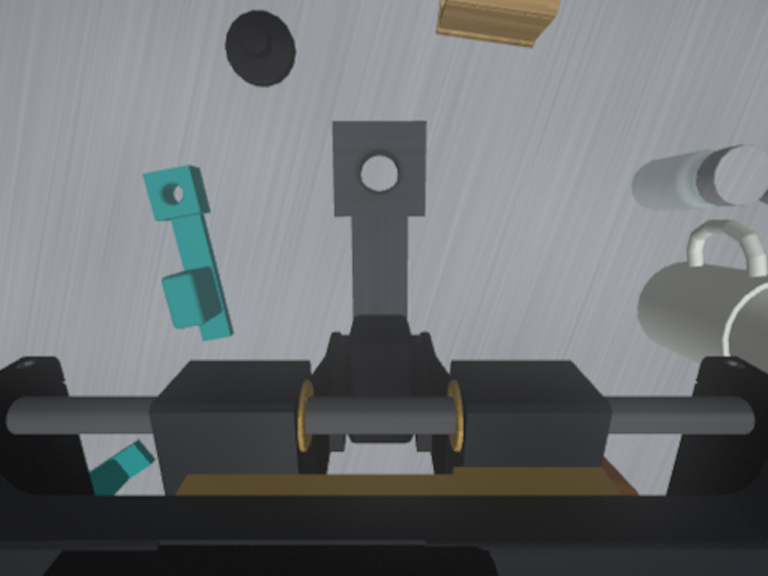

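View pics/s24.png

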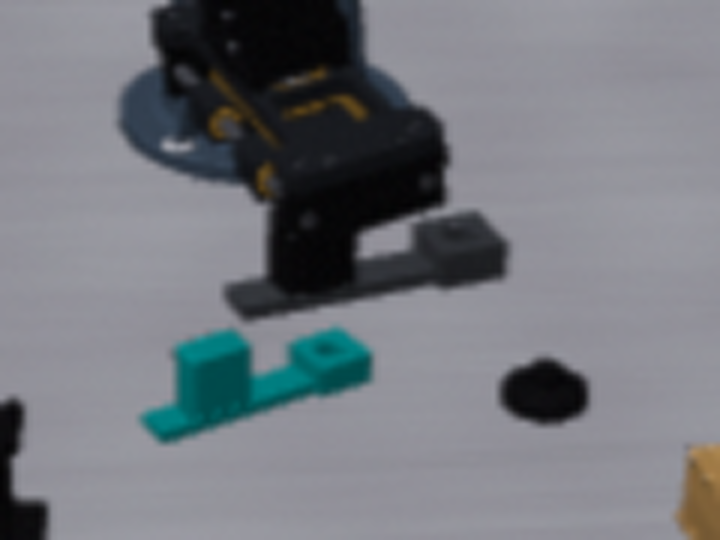

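Run:
```python
from fit import *
p=ld('w24');s=read_state();k=lambda u,v:px(u,v,0,0,1.5)
zt=s['position'][2]-.0016
H=onz(p,k(379.5,173),zt);d=(H-s['position'])[:2];print('hole',H,d,np.linalg.norm(d),np.degrees(np.arctan2(d[1],d[0])))
a=np.radians(98.6-106.19);R=np.array([[np.cos(a),-np.sin(a)],[np.sin(a),np.cos(a)]])
rod=np.array([.5223,.3447]);t=rod-R@d;print('tcp target',t,(t-s['position'][:2])*1000)
c=[onz(p,k(*q),zt) for q in [(333,122),(426,122),(425,216),(333,216)]];print([np.linalg.norm(c[i]-c[(i+1)%4]) for i in range(4)])
```

```text
hole [0.50175856 0.05262021 0.17808695] [-0.02144863  0.07454818] 0.07757238443555425 106.05131925014352
tcp target [0.53371413 0.26797196] [ 10.50694638 289.89993281]
[np.float64(0.03558818983591753), np.float64(0.03551927000738377), np.float64(0.03648780853801018), np.float64(0.035495870850894874)]
```

>>> apply_moves([
  {"x": 0,"y": 15,"z": 8,"spin": 0},
  {"x": 2,"y": 30,"z": 4,"spin": -0.02},
  {"x": 2,"y": 35,"z": 2,"spin": -0.03},
  {"x": 2,"y": 40,"z": 0,"spin": -0.03},
  {"x": 2,"y": 40,"z": 0,"spin": -0.03},
  {"x": 2,"y": 40,"z": 0,"spin": -0.02},
  {"x": 1,"y": 30,"z": 0,"spin": 0},
  {"x": 0,"y": 20,"z": 0,"spin": 0},
  {"x": 0,"y": 10,"z": 0,"spin": 0},
  {"x": 0,"y": 0,"z": 0,"spin": 0},
  {"x": 0,"y": 0,"z": 0,"spin": 0},
  {"x": 0,"y": 0,"z": 0,"spin": 0},
])

```text
time_s: 25.5
position: [0.5262, 0.2538, 0.1899]
tcp_rot: [[0.989, -0.037, -0.141], [0.145, 0.147, 0.978], [-0.016, -0.988, 0.151]]
force: [0.4, 0.3, -3.6]
opening: 0.273
```

Run:
```python
from fit import *
s=read_state(); print(s['position'],s['force'],s['tcp_rot'],np.degrees(np.arctan2(s['tcp_rot'][1][0],s['tcp_rot'][0][0])))
im=imaging.capture('wrist'); np.savez('w25.npz',im=im,**cam('wrist')); save(im,'w25',k=1.5)
im=imaging.capture('scene');save(im,'s25',(300,110,100,115),5)
```

```text
[0.52617903 0.25376914 0.18994208] [ 0.3794045   0.29126549 -3.56201738] [[ 0.9892933  -0.03721802 -0.14111551]
 [ 0.14509643  0.14695694  0.97844299]
 [-0.01567781 -0.98844245  0.15078372]] 8.343896139504986
```

View pics/w25.png

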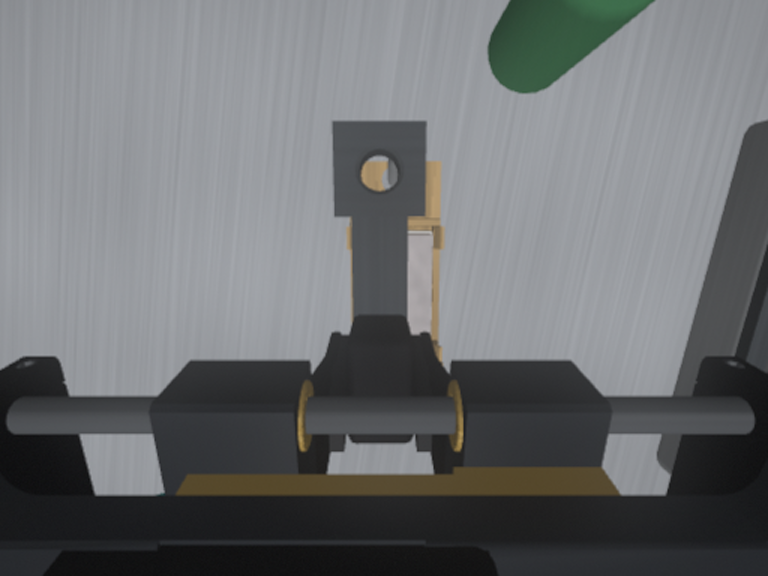

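View pics/s25.png

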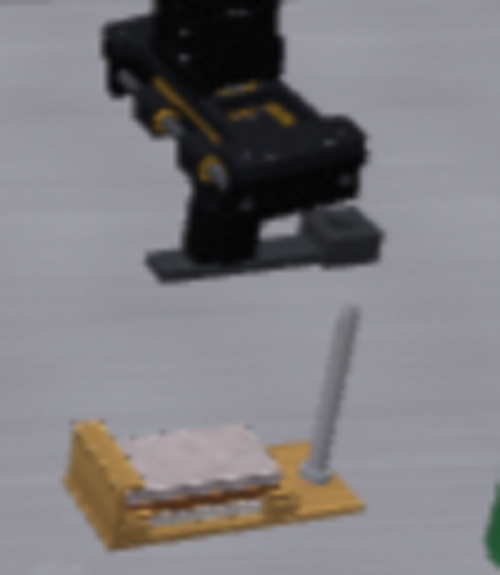

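>>> apply_moves([
  {"x": 3,"y": 5,"z": 0,"spin": 0},
  {"x": 3,"y": 5,"z": 0,"spin": 0},
  {"x": 1,"y": 3,"z": 0,"spin": 0},
  {"x": 0,"y": 0,"z": 0,"spin": 0},
  {"x": 0,"y": 0,"z": 0,"spin": 0},
  {"x": 0,"y": 0,"z": 0,"spin": 0},
])

```text
time_s: 26.2
position: [0.5353, 0.2654, 0.1902]
tcp_rot: [[0.99, -0.036, -0.137], [0.141, 0.147, 0.979], [-0.015, -0.988, 0.151]]
force: [0.6, 0.4, -3.2]
opening: 0.273
```

Run:
```python
from fit import *
s=read_state(); print(s['position'],s['force'],s['tcp_rot'][2],np.degrees(np.arctan2(s['tcp_rot'][1][0],s['tcp_rot'][0][0])))
im=imaging.capture('wrist'); np.savez('w26.npz',im=im,**cam('wrist')); save(im,'w26',(210,70,90,80),8)
im=imaging.capture('scene');save(im,'s26',(320,120,70,60),8)
im=imaging.capture('side');save(im,'d26',(110,200,110,100),7)
```

```text
[0.53526998 0.26538072 0.19015677] [ 0.63404103  0.37962332 -3.15166825] [-0.01502198 -0.98847712  0.15062315] 8.078578669648824
```

View pics/w26.png

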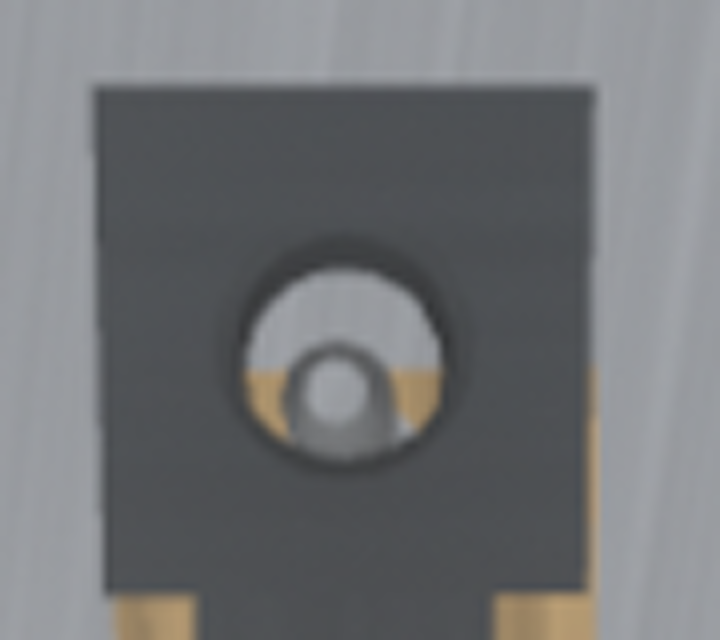

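View pics/s26.png

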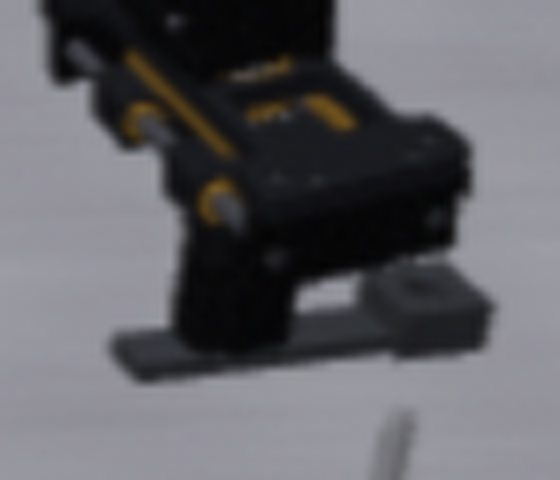

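View pics/d26.png

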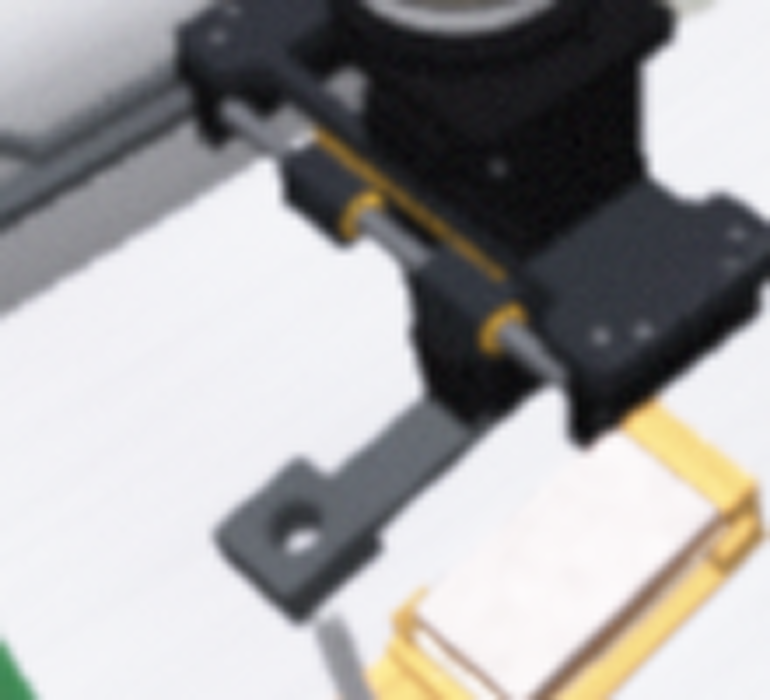

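Run:
```python
from fit import *
p=ld('w26');a=lambda u,v:px(u,v,210,70,8);z=.1902
t=onz(p,a(346,355),z-.0016);b=onz(p,a(343.5,364),z-.0216);r=onz(p,a(337,390),.136)
print(t,b,r,'rod-hole bottom mm',(r-b)*1000)
for (u1,v1,u2,v2,zz) in [(245,364,442,364,z-.0216),(222,355,470,355,z-.0016)]: print(np.linalg.norm(onz(p,a(u1,v1),zz)-onz(p,a(u2,v2),zz)))
print(tray(r))
s=read_state();print((b-s['position'])*1000)
```

```text
[0.52427201 0.34295649 0.1886    ] [0.52357308 0.34428332 0.1686    ] [0.52230272 0.3450214  0.136     ] rod-hole bottom mm [ -1.27036092   0.73808243 -32.6       ]
0.0161510435506265
0.018147672866216866
[ 95.5   0.2 136. ]
[-11.61921952  78.94927086 -21.59775634]
```

>>> apply_moves([
  {"x": -1.3,"y": 0.7,"z": -4,"spin": 0},
  {"x": 0,"y": 0,"z": -7,"spin": 0},
  {"x": 0,"y": 0,"z": -7,"spin": 0},
  {"x": 0,"y": 0,"z": -5,"spin": 0},
  {"x": 0,"y": 0,"z": 0,"spin": 0},
  {"x": 0,"y": 0,"z": 0,"spin": 0},
])

```text
time_s: 26.95
position: [0.533, 0.2659, 0.1643]
tcp_rot: [[0.99, -0.038, -0.136], [0.14, 0.147, 0.979], [-0.017, -0.988, 0.15]]
force: [0.5, 0.7, -4.6]
opening: 0.273
```

Run:
```python
from fit import *
s=read_state(); print(s['position'],s['force'],s['tcp_rot'][2],np.degrees(np.arctan2(s['tcp_rot'][1][0],s['tcp_rot'][0][0])))
im=imaging.capture('wrist'); np.savez('w27.npz',im=im,**cam('wrist')); save(im,'w27',(210,70,90,80),8)
```

```text
[0.53302334 0.26585779 0.16432032] [ 0.53908975  0.69906811 -4.59405209] [-0.01690633 -0.98846898  0.15047675] 8.068593285761805
```

View pics/w27.png

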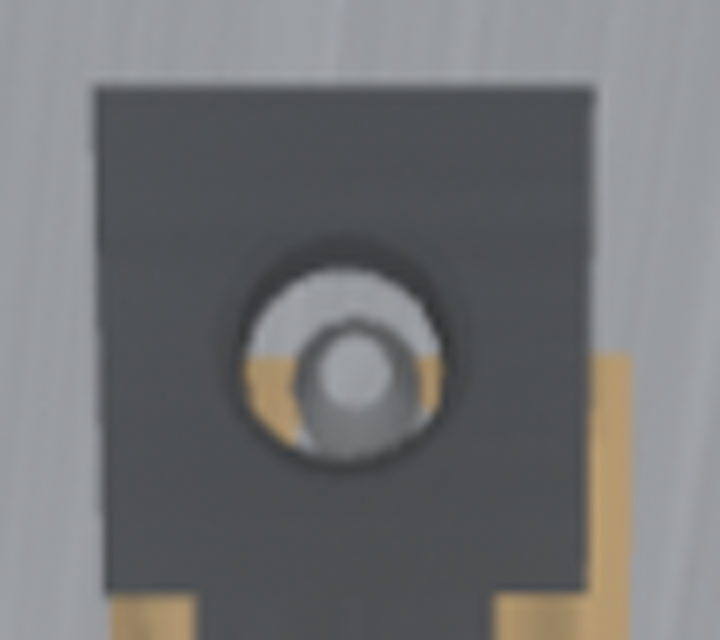

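```bash
cat > rd.py <<'E'
from fit import *
import sys
def rel(n,uv):
    p=ld(n);a=lambda u,v:px(u,v,210,70,8);s=read_state();z=s['position'][2]
    t=onz(p,a(346,355),z-.0016);b=onz(p,a(343.5,364),z-.0216);r=onz(p,a(*uv),.136)
    print('hole bot',b,'top',t,'rod',r,'rod-bot mm',(r-b)*1000,'rod-top',(r-t)*1000)
E
python3 -c "
from rd import *
rel('w27',(356,371))"
```

```text
hole bot [0.52127251 0.34472172 0.14275321] top [0.52201062 0.34340466 0.16275321] rod [0.52218693 0.34496366 0.136     ] rod-bot mm [ 0.91441855  0.24193435 -6.75321173] rod-top [  0.1763076    1.55899643 -26.75321173]
```

>>> apply_moves([
  {"x": 0.8,"y": 0.5,"z": -4,"spin": 0},
  {"x": 0.2,"y": 0,"z": -6,"spin": 0},
  {"x": 0.2,"y": 0,"z": -6,"spin": 0},
  {"x": 0.2,"y": 0,"z": -4,"spin": 0},
  {"x": 0,"y": 0,"z": 0,"spin": 0},
  {"x": 0,"y": 0,"z": 0,"spin": 0},
])

```text
time_s: 27.6
position: [0.535, 0.2665, 0.1428]
tcp_rot: [[0.99, -0.037, -0.136], [0.14, 0.147, 0.979], [-0.016, -0.988, 0.151]]
force: [0.3, 0.4, -3.8]
opening: 0.271
```

Run:
```python
from fit import *
s=read_state(); print(s['position'],s['force'],s['moment'],s['tcp_rot'][2],np.degrees(np.arctan2(s['tcp_rot'][1][0],s['tcp_rot'][0][0])))
im=imaging.capture('wrist'); np.savez('w28.npz',im=im,**cam('wrist')); save(im,'w28',(210,70,90,80),8)
```

```text
[0.53497947 0.26645158 0.14282002] [ 0.27944365  0.36280084 -3.77185072] [-0.31430237 -0.02131555  0.03158081] [-0.01600599 -0.98847547  0.15053257] 8.063180116974646
```

View pics/w28.png

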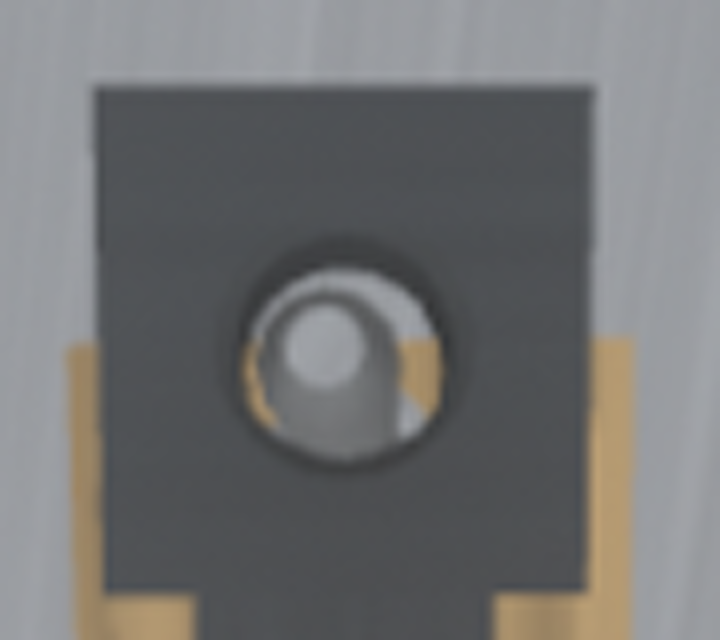

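>>> apply_moves([
  {"x": -1.4,"y": 0.5,"z": 0,"spin": 0},
  {"x": 0,"y": 0,"z": -4,"spin": 0},
  {"x": 0,"y": 0,"z": -6,"spin": 0},
  {"x": 0.1,"y": 0,"z": -6,"spin": 0},
  {"x": 0,"y": 0,"z": -4,"spin": 0},
  {"x": 0,"y": 0,"z": 0,"spin": 0},
  {"x": 0,"y": 0,"z": 0,"spin": 0},
])

```text
time_s: 28.35
position: [0.5337, 0.2671, 0.1213]
tcp_rot: [[0.99, -0.036, -0.136], [0.14, 0.147, 0.979], [-0.015, -0.988, 0.151]]
force: [-0.6, 0.1, -2.6]
opening: 0.274
```

Run:
```python
from fit import *
s=read_state(); print(s['position'],s['force'],s['moment'],s['tcp_rot'][2],np.degrees(np.arctan2(s['tcp_rot'][1][0],s['tcp_rot'][0][0])))
im=imaging.capture('wrist'); np.savez('w29.npz',im=im,**cam('wrist')); save(im,'w29',(210,70,90,80),8)
```

```text
[0.53370282 0.26705397 0.12127947] [-0.61710609  0.06293315 -2.64533371] [-0.37456521 -0.06646863 -0.04055069] [-0.01542886 -0.98847317  0.15060788] 8.063461733027692
```

View pics/w29.png

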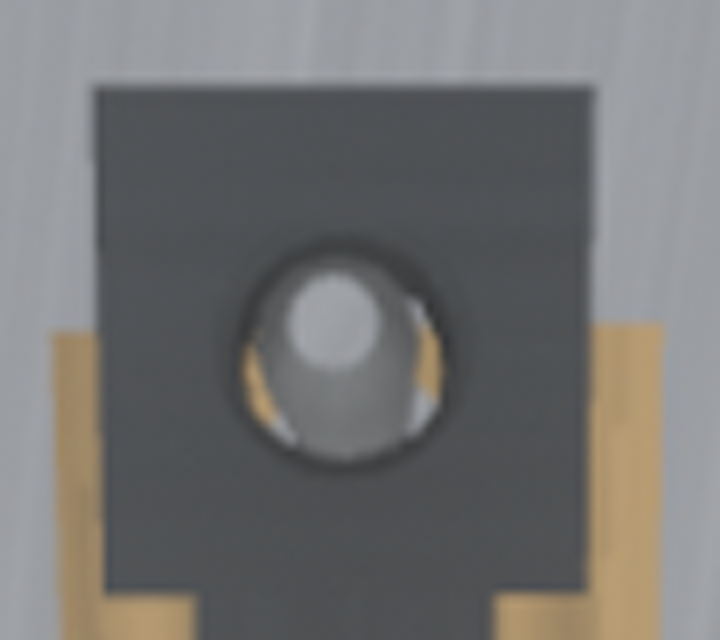

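>>> apply_moves([
  {"x": 0,"y": 0,"z": -5,"spin": 0},
  {"x": 0,"y": 0,"z": -8,"spin": 0},
  {"x": 0.1,"y": 0,"z": -8,"spin": 0},
  {"x": 0.1,"y": 0,"z": -6,"spin": 0},
  {"x": 0,"y": 0,"z": 0,"spin": 0},
  {"x": 0,"y": 0,"z": 0,"spin": 0},
])

```text
time_s: 29.0
position: [0.534, 0.267, 0.0917]
tcp_rot: [[0.99, -0.036, -0.136], [0.14, 0.147, 0.979], [-0.015, -0.988, 0.151]]
force: [-0.6, -0.1, -3.4]
opening: 0.275
```

Run:
```python
from fit import *
s=read_state(); print(s['position'],s['force'],s['moment'],s['tcp_rot'][2],np.degrees(np.arctan2(s['tcp_rot'][1][0],s['tcp_rot'][0][0])))
im=imaging.capture('wrist'); np.savez('w30.npz',im=im,**cam('wrist')); save(im,'w30',(210,70,90,80),8)
im=imaging.capture('scene');save(im,'s30',(300,130,100,95),7)
```

```text
[0.53398774 0.26703566 0.09169874] [-0.64417922 -0.0974022  -3.35424528] [-0.37279412 -0.07762423 -0.03612519] [-0.01545083 -0.98847597  0.15058725] 8.058146039256368
```

View pics/w30.png

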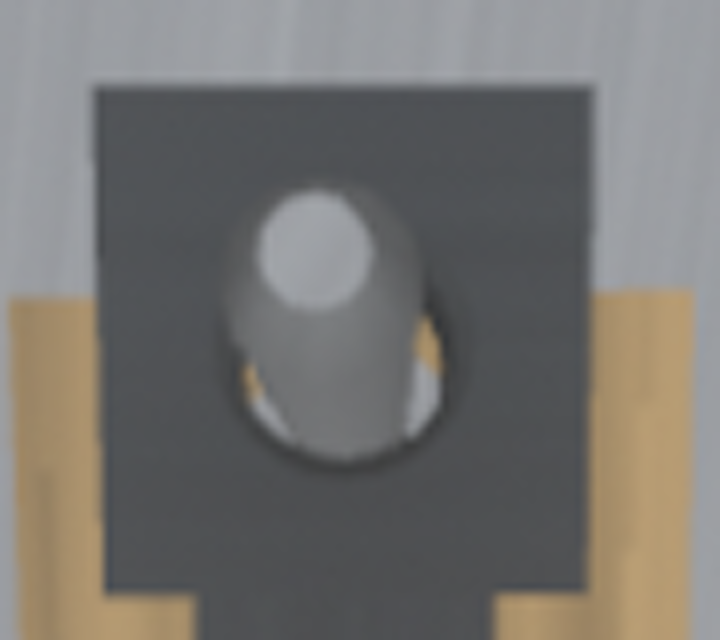

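View pics/s30.png

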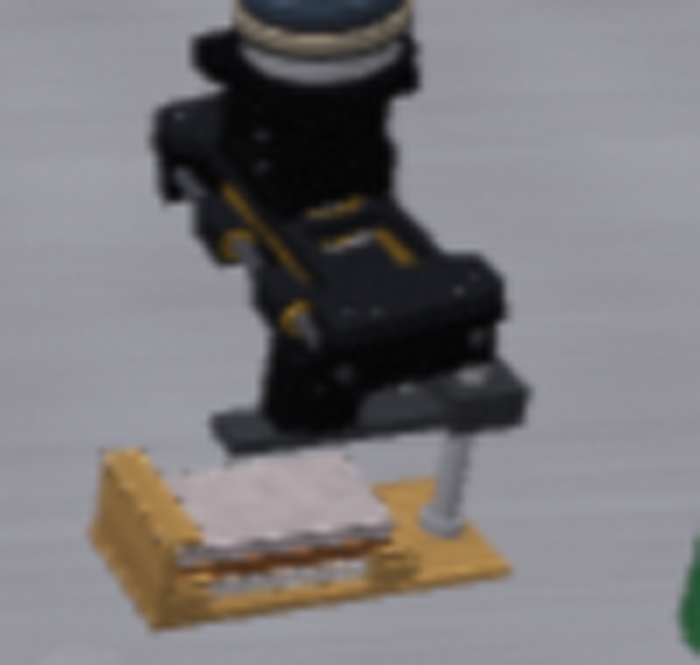

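>>> apply_moves([
  {"x": -0.5,"y": 0,"z": -4,"spin": 0},
  {"x": 0,"y": 0,"z": -7,"spin": 0},
  {"x": 0,"y": 0,"z": -7,"spin": 0},
  {"x": 0.1,"y": 0,"z": -4,"spin": 0},
  {"x": 0,"y": 0,"z": 0,"spin": 0},
  {"x": 0,"y": 0,"z": 0,"spin": 0},
])

```text
time_s: 29.7
position: [0.534, 0.2671, 0.0684]
tcp_rot: [[0.99, -0.035, -0.136], [0.14, 0.147, 0.979], [-0.014, -0.988, 0.151]]
force: [0.0, 0.7, -4.1]
opening: 0.276
```

Run:
```python
from fit import *
s=read_state(); print(s['position'],s['force'],s['moment'],s['tcp_rot'][2],np.degrees(np.arctan2(s['tcp_rot'][1][0],s['tcp_rot'][0][0])))
im=imaging.capture('wrist'); np.savez('w31.npz',im=im,**cam('wrist')); save(im,'w31',(210,20,90,120),6)
im=imaging.capture('scene');save(im,'s31',(300,140,100,85),7)
```

```text
[0.53403665 0.26712856 0.06844263] [ 0.0449237   0.66860156 -4.06515998] [-0.32378893 -0.02122536  0.02370797] [-0.01393242 -0.98848431  0.15068067] 8.057382795230065
```

View pics/w31.png

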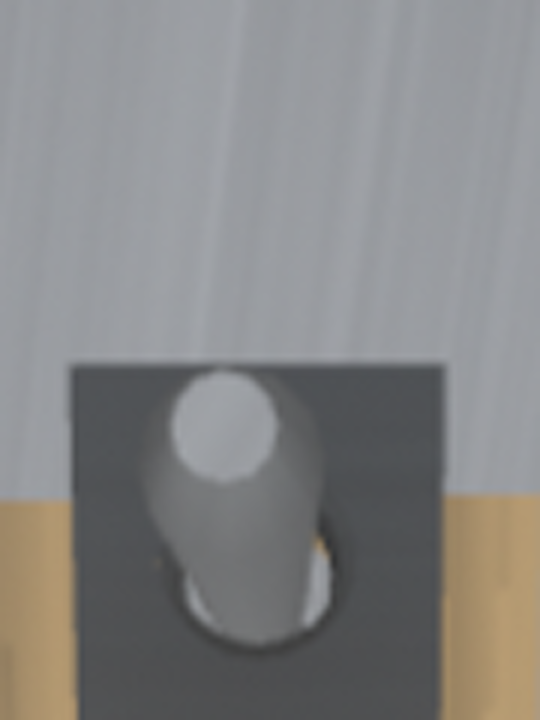

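View pics/s31.png

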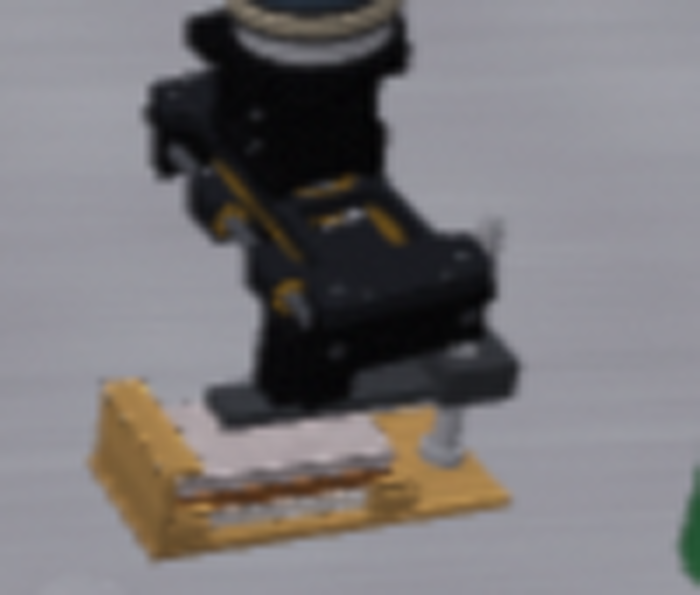

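>>> apply_moves([
  {"x": -0.3,"y": 0,"z": -3,"spin": 0},
  {"x": 0,"y": 0,"z": -3,"spin": 0},
  {"x": 0,"y": 0,"z": -3,"spin": 0},
  {"x": 0,"y": 0,"z": 0,"spin": 0},
])

```text
time_s: 30.2
position: [0.5343, 0.2673, 0.0596]
tcp_rot: [[0.99, -0.033, -0.137], [0.14, 0.148, 0.979], [-0.012, -0.988, 0.151]]
force: [-0.5, 0.1, -4.2]
opening: 0.272
```

Run:
```python
from fit import *
s=read_state(); print(s['position'],s['force'],s['moment'],s['tcp_rot'][2])
im=imaging.capture('scene');save(im,'s32',(300,140,100,85),7)
im=imaging.capture('side');save(im,'d32',(110,200,130,110),6)
```

```text
[0.53430948 0.26729393 0.05959506] [-0.49358613  0.08687333 -4.17513495] [-0.33996244 -0.03301891 -0.02798409] [-0.01202539 -0.98848734  0.15082496]
```

View pics/s32.png

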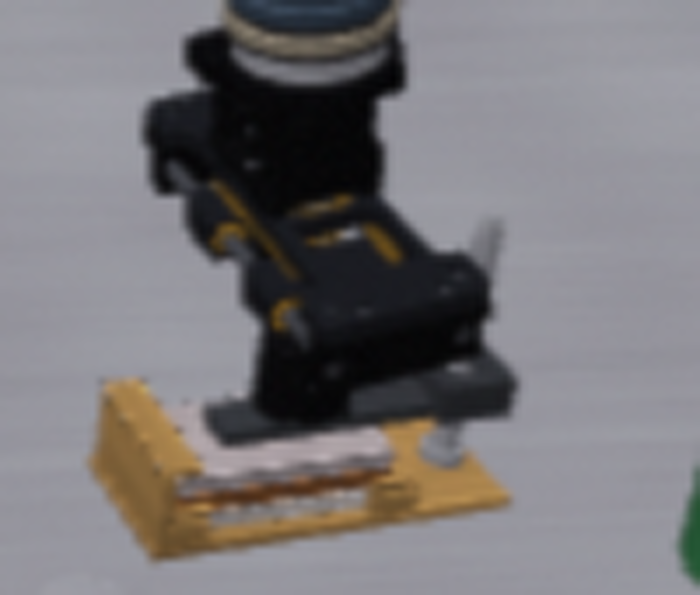

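View pics/d32.png

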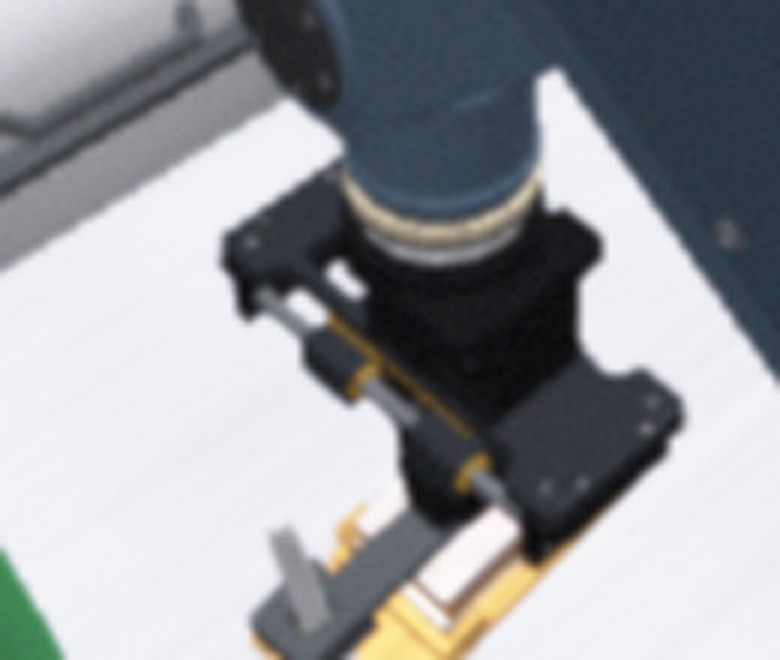

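>>> apply_moves([
  {"x": -0.2,"y": 0,"z": -2,"spin": 0},
  {"x": 0,"y": 0,"z": -1.5,"spin": 0},
  {"x": 0,"y": 0,"z": -1,"spin": 0},
])

```text
time_s: 30.6
position: [0.5346, 0.2675, 0.0577]
tcp_rot: [[0.99, -0.032, -0.138], [0.141, 0.148, 0.979], [-0.01, -0.988, 0.151]]
force: [-1.9, -1.5, 4.0]
opening: 0.274
```

>>> apply_moves([
  {"x": 0,"y": 0,"z": 0.3,"spin": 0},
  {"x": 0,"y": 0,"z": 0,"spin": 0},
])

```text
time_s: 30.8
position: [0.535, 0.2675, 0.0582]
tcp_rot: [[0.99, -0.03, -0.138], [0.141, 0.149, 0.979], [-0.009, -0.988, 0.151]]
force: [-0.3, -1.0, -3.0]
opening: 0.276
```

>>> apply_moves([
  {"x": 0,"y": 0,"z": 0,"spin": 0},
  {"x": 0,"y": 0,"z": 0,"spin": 0},
  {"x": 0,"y": 0,"z": 0,"spin": 0},
  {"x": 0,"y": 0,"z": 0,"spin": 0},
  {"x": 0,"y": 0,"z": 0,"spin": 0},
], grip=55)

```text
time_s: 31.3
position: [0.5367, 0.2683, 0.059]
tcp_rot: [[0.99, -0.027, -0.137], [0.14, 0.15, 0.979], [-0.006, -0.988, 0.153]]
force: [0.5, 0.2, -1.2]
opening: 0.601
```

Run:
```python
from fit import *
s=read_state(); print(s['position'],s['force'],s['moment'],s['opening'])
im=imaging.capture('wrist');save(im,'w33',k=1.5)
im=imaging.capture('scene');save(im,'s33',(300,140,100,85),7)
```

```text
[0.53669137 0.2682616  0.0590117 ] [ 0.4897686   0.19465432 -1.15765031] [-0.19013817 -0.04189231 -0.05446006] 0.6013210609017
```

View pics/w33.png

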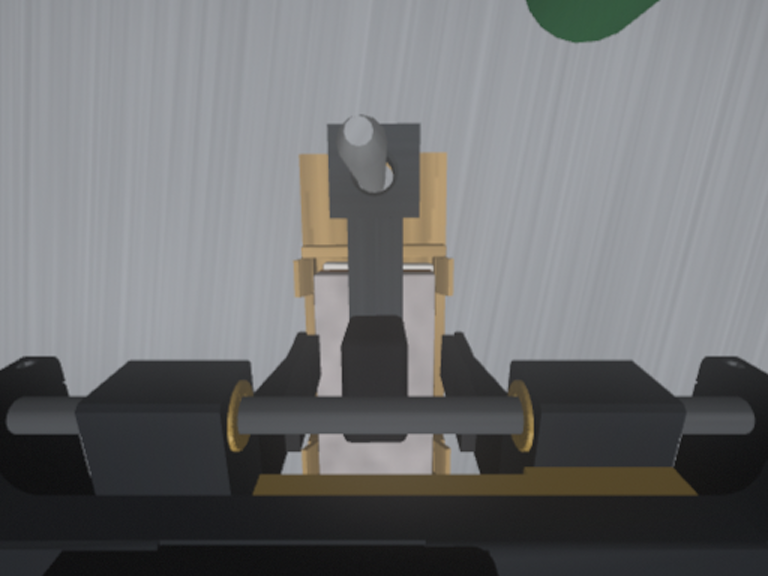

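View pics/s33.png

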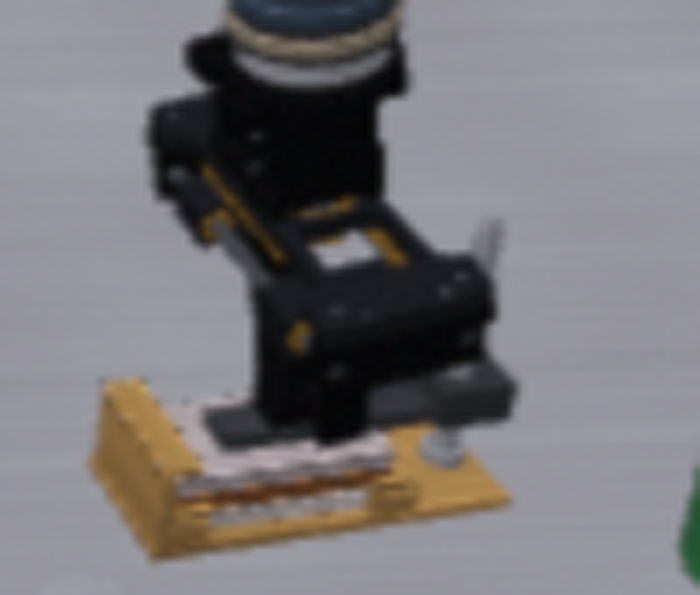

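>>> apply_moves([
  {"x": -1,"y": 0,"z": 4,"spin": 0},
  {"x": 0,"y": 0,"z": 8,"spin": 0},
  {"x": 0,"y": 0,"z": 15,"spin": 0},
  {"x": 0,"y": 0,"z": 25,"spin": 0},
  {"x": 0,"y": 0,"z": 35,"spin": 0},
  {"x": 0,"y": 0,"z": 35,"spin": 0},
  {"x": 0,"y": -15,"z": 30,"spin": 0},
  {"x": 0,"y": -20,"z": 15,"spin": 0},
  {"x": 0,"y": -15,"z": 0,"spin": 0},
  {"x": 0,"y": 0,"z": 0,"spin": 0},
  {"x": 0,"y": 0,"z": 0,"spin": 0},
])

```text
time_s: 32.5
position: [0.533, 0.2165, 0.2363]
tcp_rot: [[0.99, -0.025, -0.137], [0.14, 0.15, 0.979], [-0.004, -0.988, 0.152]]
force: [0.3, -0.8, 0.1]
opening: 0.634
```

Run:
```python
from fit import *
s=read_state(); print(s['position'],s['force'],s['opening'],s['time_s'])
im=imaging.capture('wrist');np.savez('w34.npz',im=im,**cam('wrist'));save(im,'w34',k=1.5);save(im,'w34c',(200,70,120,130),5.5)
im=imaging.capture('scene');save(im,'s34',(300,140,100,85),7);save(im,'s34f',k=1.5)
im=imaging.capture('side');save(im,'d34',(110,200,130,110),6)
```

```text
[0.53304479 0.21653494 0.23627633] [ 0.26708165 -0.76604693  0.12090605] 0.6339224105397392 32.5
```

View pics/w34c.png

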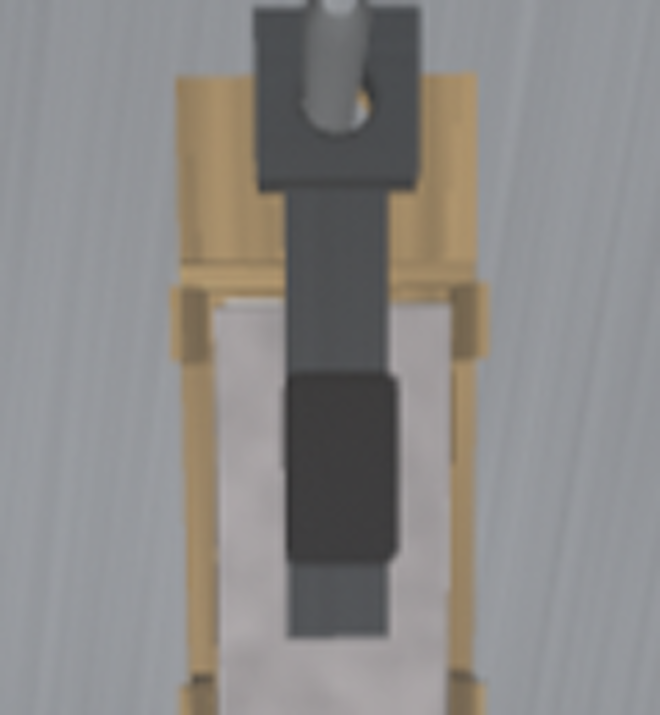

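View pics/s34.png

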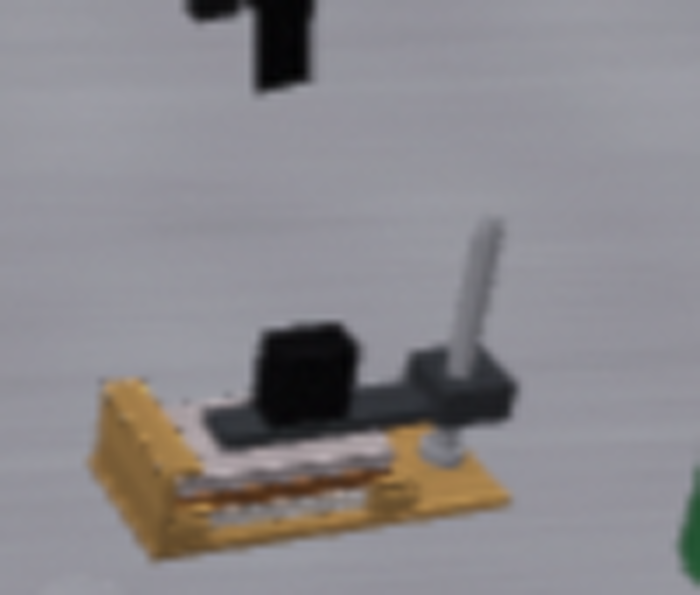

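View pics/d34.png

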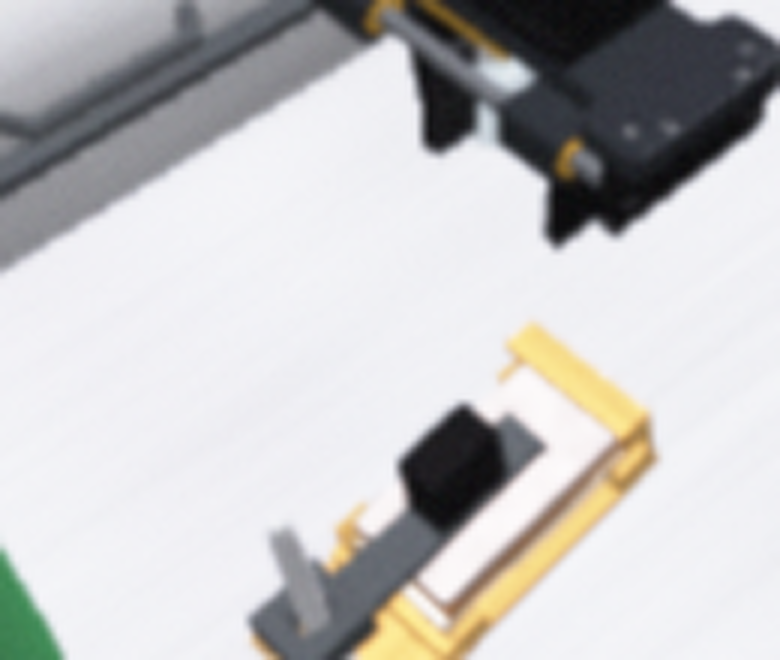

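View pics/s34f.png

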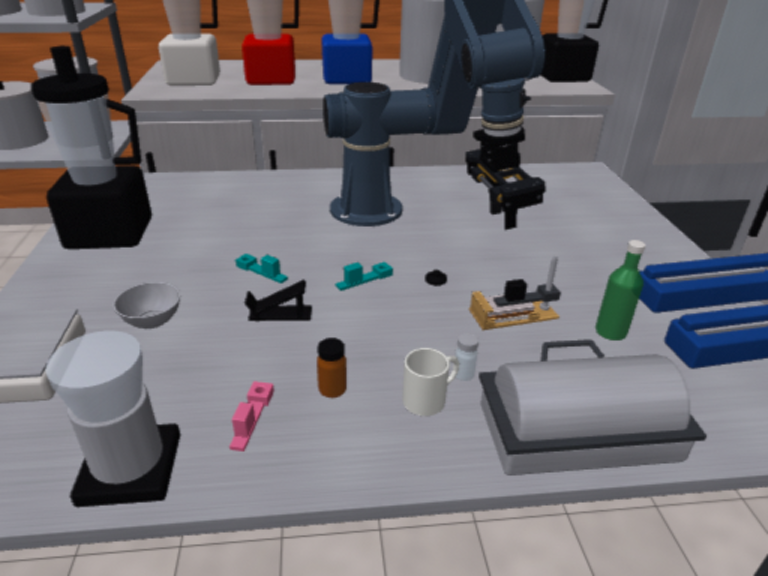

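Run:
```python
from fit import *
p=ld('w34');a=lambda u,v:px(u,v,200,70,5.5);k=lambda u,v:px(u,v,0,0,1.5)
print('white far',tray(onz(p,a(212,307),.036)),tray(onz(p,a(451,303),.036)))
print('stone strip',tray(onz(p,a(230,299),.016)))
print('wall near/far',tray(onz(p,a(200,285),.016)),tray(onz(p,a(200,264),.016)))
b=[onz(p,a(*q),.056) for q in [(253,8),(419,8),(416,188),(259,188)]];M=np.mean(b,0);print('block',tray(M),[np.linalg.norm(b[i]-b[(i+1)%4]).round(4) for i in range(4)])
e=[onz(p,a(287,636),.044),onz(p,a(388,634),.044)];print('tail',[tray(x) for x in e],np.linalg.norm(e[0]-e[1]),'len',np.linalg.norm((M-np.mean(e,0))[:2]))
print('rod tip',tray(onz(p,a(338,2),.136)))
```

```text
white far [52.5 28.1 36. ] [ 52.8 -27.8  36. ]
stone strip [55.8 24.8 16. ]
wall near/far [59.2 32.1 16. ] [64.2 32.  16. ]
block [94.9 -0.9 56. ] [np.float64(0.0357), np.float64(0.0373), np.float64(0.0343), np.float64(0.0374)]
tail [array([-24.4,  11.3,  44. ]), array([-24.1, -12.6,  44. ])] 0.023921552322534657 len 0.11919314500074644
rod tip [ 94.6   0.8 136. ]
```

View pics/w34.png

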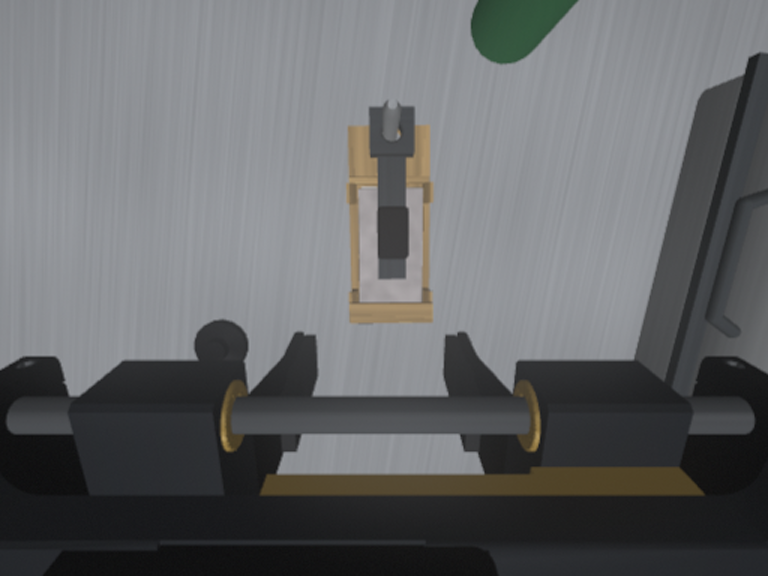

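```bash
python3 -c "
from rig import job
print(job.hand_in())"
```

```text
the job is handed in; nothing more can be done
None
```

The pile is back in the tray with one end under the lip, the keeper bar is seated over the rod, and the job is handed in. The simulated clock read about 32.5 s at my last checks. No verdict was reported, so the results below are my own measurements.

**Pile:** I gripped the three samples as one across their width and set the low end under the lip. I then lowered the gripper so the pile swung down in the grip. The stone sample twice caught on the low end wall. I pushed the pile towards the lip, and the third time kept pushing while lowering until it dropped flat.

**Keeper:** I lifted the black bar, ignoring the pink and turquoise look-alikes. I lined its hole up with the rod using the wrist camera, lowered it until I felt light contact, and only then let go.

**Last checks (wrist camera, tray frame):**

| Item | Measured | Limit |
|---|---|---|
| White sample, distance from tray centre | about -2.4 mm along, 0 mm across | 7 mm |
| Stone sample, distance along tray | about +0.8 mm | 7 mm |
| Keeper block centre | x 95 mm, y -1 mm | rod at x 95 mm; hole within 6 mm of it |

- **Keeper bar:** it lies along the pile and looks level. I did not measure its tilt after releasing it.
- **Wood sample:** I could not see it clearly at the end. It is bounded by the tray wall to about -3 mm along the tray.
- **Heights:** the sample and bar heights come from the pictures looking flat and consistent, not from a separate measurement.
- **Gripper tilt:** the pushing left the gripper tilted about 8 degrees. This did not show in the placed parts, and the gripper was clear of everything at hand-in.
- **Bystanders:** in the final scene view they looked to be standing where they were. I compared this by eye only.

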